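Sort the bench: bottles, stopper and a jammed tube

TASK

Sort the mixed labware: stand the big white-capped bottle in the wide bay of the wooden rack and the small dropper bottle in its narrow bay, put the rubber stopper in the round glass saucer, and lay the test tube flat in the steel tray. The tube is jammed under the hood at the foot of its feed chute: slide it back up the slope until its end comes free of the hood, then lift it out. Keep both bottles upright all the time and leave the lidded sample cup where it stands.

Things in the scene. Friction and masses are not known exactly. Their poses are not given: they have to be found in the camera images.
- big_bottle: clear glass bottle with a white ribbed screw cap, the larger of the two bottles: body 52 mm diameter up to 90 mm height, cap 33 mm diameter, 106 mm high in all, 100 to 210 g. Stands upright. Origin: centre of its underside, z up.
- dropper_bottle: small amber bottle with a black dropper bulb: body 33 mm diameter up to 60 mm height, shoulder 23 mm diameter up to 76 mm, bulb 12 mm diameter up to 102 mm, 120 to 240 g. Stands upright. Origin: centre of its underside, z up.
- stopper: dark red rubber stopper, a slightly tapered cylinder standing upright, about 21 mm diameter, 20 mm high. Origin: centre of its underside, z up.
- tube: glass test tube, 15 mm diameter, 100 mm long, lying in the chute against its low stop, mouth up the slope. Origin: centre of its closed low end; z runs along the tube to its mouth (middle: 50 mm along z); x, y may be turned anyhow about z. The hood hides its lowest 30 mm; a slide of 35 to 50 mm up the slope frees it.
- chute: fixed aluminium feed chute on a grey base 165 x 46 mm. Origin: centre of underside; x points level in the up-slope direction. Channel 149 mm long, open at the top end, rises 0.14 rad to +x; floor 24 mm over the table at the low stop, 45 mm at the top end. Grey hood at the low end: 28 mm wide, top 48 mm high. Past it the channel, with its 2 mm rails, is only 14 mm wide, narrower than the tube: fingers can pinch the tube from both sides.
- bottle_rack: fixed open wooden rack with two bays, 144 mm (along its x) x 80 mm x 25 mm high, walls 4 mm, floor 4 mm thick. Origin: centre of its underside. The wide bay, 76 x 72 mm inside, has its centre at x = -30 mm (the end nearer the robot), the narrow bay, 56 x 72 mm inside, at x = +40 mm.
- tube_tray: fixed flat rectangular steel tray, 138 mm (along its x) x 90 mm, rim 16 mm high, walls and floor 3 mm thick. Origin: centre of its underside.
- saucer: fixed round shallow glass saucer, 138 mm diameter, rim 18 mm high, flat inside for about 110 mm, floor 3 mm thick. Origin: centre of its underside.
- sample_cup: bystander, to be left alone: white sample cup with a blue lid, 60 mm diameter, 56 mm high, standing among the things to be sorted. Origin: centre of its underside.
Things that resemble listed ones, but are neither listed nor needed, are in the scene too. What is shaped like the big_bottle but red is not meant.

How it is judged:
By the outcome, as a careful person would: the job done as asked, in the order asked, and still so for the second after the job is handed in, with the robot touching nothing.
It also fails if it takes over 120 s, if anything falls off the work surface, if the arm or the gripper's body presses on something with over 40 N, if the wrist force passes 120 N, or if a joint passes its speed limit or range.

ROBOT

A 6-joint arm with a two-finger parallel gripper is mounted at the origin on the work surface; the furniture and walls round the work are solid. World frame = base frame: x ahead of the robot, y to its left, z up, the work surface at z = 0. Lengths are in m, angles in rad, forces in N, time in s.
With the tool pointing down it reaches from about 0.35 to 0.8 m from the base axis. Payload 7.3 kg.
Tool frame: the origin (TCP) lies at the very end of the fingers, on their centre line; the grasp point (between the pads) lies 19 mm behind it; x points along the fingers, y is the direction in which the jaws open and shut, and the axes are right-handed (so a half turn about x gives the same grasp; the last joint's range is limited). The gripper opens to 85 mm and grips with 20 to 120 N. Pads are 22 mm wide; open, the fingers measure 114 mm over their backs; the gripper's body (76 mm by 85 mm) begins 54 mm behind the grasp point. The pads swing forward as they close: fully open they stand 13 mm farther back than shut.
Start: joints at [-1.363, 0.342, 1.524, -0, 1.275, -0.146], TCP at [0.182, -0.492, 0.231] pointing down, gripper open.
Joint ranges: [-2.53, 2.53], [-0.77, 2.02], [0.04, 2.7], [-1, 4.14], [0.28, 2.66], [-3.11, 3.11]. Speed limits (rad/s): [2.57, 2.57, 3.14, 3.14, 3.14, 3.14].

INTERFACE

Orientations are given as a rotation vector (axis times angle).
In Python, from cell import sensors, vision, hand_in, spotter gives the robot as it stands.
- The arm moves only by the shell command python3 -m handwheel 'ROWS' [FORCE]. ROWS is JSON, a list of rows, each a list of 3 entries, a list of its own where there are three numbers: the turn, a rotation vector about the world's x, y, z in degrees, then the shift along the world's x, y, z in cm, then the finger opening in cm, from 0 to 8.54. In form: [[[ax, ay, az], [dx, dy, dz], fingers], ...]. A call has exactly 5 rows; each row is the pose to reach, as a shift and turn from the pose measured when the call began; what a row does not reach only later rows make up. A row lasts 1/12 s, in which the tool goes at most 41.7 mm and 7.16 degrees, less where a joint would pass 70% of its speed; a pose out of reach is approached as far as the arm can. A call with a gripper value outside its range is refused whole. The fingers move at their own pace and stop on an object; FORCE is the grip in N (left out, the last holds). Time passes only in rows, so rows that repeat a pose let the fingers close, or fill a call up. It gives the time, the measured TCP pose, the force and the opening at its end, in the units of the state.
- sensors.read_state(): the state, without advancing time (a new reading comes with each control period).
- vision.camera(name): name is "scene" or "top"; returns (picture, depth): 400x640x3 uint8, red, green, blue; 400x640 float32, m along the optical axis (not along the pixel's ray), 0 where there is no reading.
- vision.camera_params(name): a dict with "K" (3x3 intrinsics, pixels), "world_from_camera" (4x4, takes a point from camera to world coordinates). Camera axes: x right, y up, looking along -z (the intrinsics and any distortion apply to the point x, -y, -z); pixel columns grow to the right and rows downward; lengths in m; the calibration is good to about 2 mm. A picture is of the moment at which its call begins. camera_params takes no time and is no camera call.
- hand_in(): hands the job in, once; it reports no verdict.
Trained networks look in the newest picture that a camera, given by its name, has taken for a name from the list of things; names that differ only in an ending like _2 or _b are one class to them, and where a whole thing is asked for, a point or a joint stands for the part that bears it (a point fixed in the world has none). Each returns a list of dicts, best first, with "score" (0 to 1); they miss things now and then, are a little off and sometimes report something else, mostly with a low value. They report only what shows in the picture. A call takes as long as a camera call. They do not tell look-alikes from the thing itself.
- spotter.recognise(target, camera): "extent" ([centre column, centre row, width, height] in pixels, round what is visible of it).
The state is a dict: "clock": time; "joint_positions": joint angles; "qvel": joint speeds; "joint_torque": joint torques, N m; "tcp_pos": TCP position; "ee_rot": TCP orientation; "contact_force": force on the tool from outside, world axes, zero at the start; "moment": the same for the moment, N m; "opening": finger opening in m.
Only numpy, scipy, OpenCV 4.12 (cv2) and the standard library are available. Lean on these libraries where they do the work, as an engineer would, in place of code of your own. Each camera call takes 0.05 s, during which the arm holds its last target.

## Working session

There is one attempt and no reset: what is moved stays moved. The work goes in short steps, Python scripts to look and compute and a shell command to move; the robot and the scene stay as the last step left them, time stands still between calls to the robot, and variables do not carry over. Pictures are saved under pics/ and viewed, and the job is handed in when it is done.

```bash
ls -la; mkdir -p pics
python3 - <<'E'
from cell import sensors, vision, spotter
import cv2, numpy as np, pickle
print(sensors.read_state())
for n in ("scene","top"):
    p,d=vision.camera(n); P=vision.camera_params(n)
    pickle.dump((p,d,P),open(f"{n}0.pkl","wb"))
    cv2.imwrite(f"pics/{n}0.png",p[:,:,::-1]); print(n,P)
E
```

```text
total 12
drwxr-xr-x  3 agent agent 4096 Dec  7 06:12 .
drwxr-xr-x 23 root  root  4096 Dec  7 06:12 ..
drwxr-xr-x  2 agent agent 4096 Dec  7 06:12 pics
{'clock': 0.0, 'joint_positions': array([-1.36298952e+00,  3.42705272e-01,  1.52503427e+00,  1.13374546e-05,
        1.27538532e+00, -1.45991817e-01]), 'qvel': array([ 0.00177527, -0.00038423,  0.00066258, -0.00048157, -0.00015657,
        0.0007124 ]), 'joint_torque': array([-5.51194335e-04, -4.33675253e+01, -2.46023047e+01, -2.43075492e-04,
        7.76994479e-03,  8.71336454e-06]), 'tcp_pos': array([ 0.18183729, -0.49207327,  0.23062899]), 'ee_rot': array([ 2.02945159,  0.36438322, -2.02952686]), 'contact_force': array([ 0.13353993,  0.10180983, -0.64323386]), 'moment': array([-0.01683873,  0.0886754 ,  0.00538077]), 'opening': 0.08539004614319318}
scene {'K': array([[396.41574891,   0.        , 316.69633086],
       [  0.        , 396.41574891, 194.87112613],
       [  0.        ,   0.        ,   1.        ]]), 'world_from_camera': array([[ 5.10332228e-01,  4.28855145e-01, -7.45415509e-01,
        -6.10105920e-01],
       [-8.59977132e-01,  2.53896974e-01, -4.42691382e-01,
        -5.36675625e-01],
       [-5.91734599e-04,  8.66959971e-01,  4.98377426e-01,
         7.71364795e-01],
       [ 0.00000000e+00,  0.00000000e+00,  0.00000000e+00,
         1.00000000e+00]])}
top {'K': array([[365.03636855,   0.        , 324.2365252 ],
       [  0.        , 365.03636855, 201.63938322],
       [  0.        ,   0.        ,   1.        ]]), 'world_from_camera': array([[-2.06214927e-02,  9.97328762e-01, -7.00720735e-02,
         3.66593259e-01],
       [-9.99786039e-01, -2.06844399e-02, -1.72770408e-04,
         5.56116243e-02],
       [-1.62171049e-03,  7.00535180e-02,  9.97541916e-01,
         1.19363882e+00],
       [ 0.00000000e+00,  0.00000000e+00,  0.00000000e+00,
         1.00000000e+00]])}
```

View pics/scene0.png

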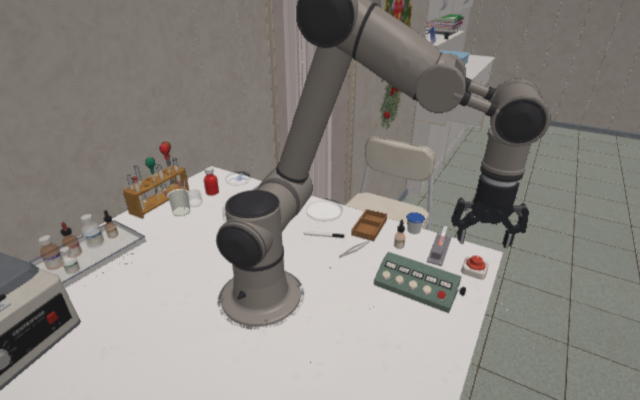

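View pics/top0.png

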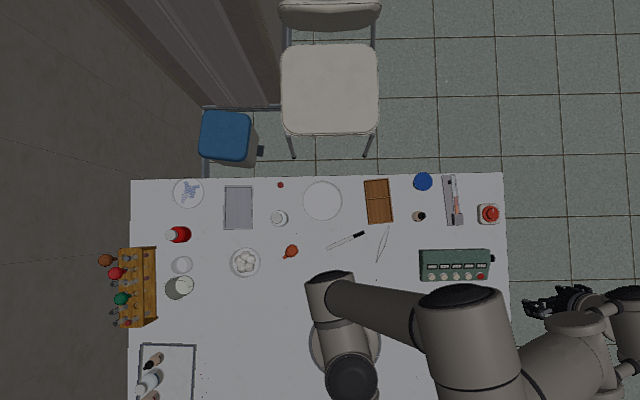

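Run:
```python
from cell import spotter
for cam in ("top","scene"):
    for t in ["big_bottle","dropper_bottle","stopper","tube","chute","bottle_rack","tube_tray","saucer","sample_cup"]:
        print(cam,t,[(round(r["score"],2),[int(x) for x in r["extent"]]) for r in spotter.recognise(t,cam)[:4]])
```

```text
top big_bottle [(0.81, [178, 234, 26, 16]), (0.79, [279, 219, 18, 15])]
top dropper_bottle [(0.46, [419, 215, 14, 10]), (0.45, [237, 208, 26, 43])]
top stopper []
top tube [(0.45, [458, 202, 8, 23])]
top chute [(0.55, [452, 198, 18, 50])]
top bottle_rack [(0.89, [379, 199, 29, 45])]
top tube_tray [(0.91, [239, 208, 28, 41])]
top saucer [(0.74, [279, 219, 22, 18])]
top sample_cup [(0.66, [423, 181, 22, 16])]
scene big_bottle [(0.9, [211, 181, 11, 28])]
scene dropper_bottle [(0.62, [402, 236, 10, 27])]
scene stopper []
scene tube [(0.66, [418, 223, 22, 20]), (0.62, [441, 238, 3, 17])]
scene chute [(0.97, [438, 245, 20, 42])]
scene bottle_rack [(0.68, [368, 223, 39, 32]), (0.21, [399, 235, 9, 26])]
scene tube_tray []
scene saucer [(0.84, [323, 208, 37, 20])]
scene sample_cup [(0.63, [418, 225, 23, 21])]
```

```bash
cat > h.py <<'E'
import numpy as np, cv2, pickle
def load(n): return pickle.load(open(n,"rb"))
def px2w(P,u,v,z):
    "world point on ray at height z"
    K=P["K"];T=P["world_from_camera"]
    r=T[:3,:3]@np.array([(u-K[0,2])/K[0,0],-(v-K[1,2])/K[1,1],-1.])
    o=T[:3,3]; return o+r*(z-o[2])/r[2]
def cloud(d,P):
    K=P["K"];T=P["world_from_camera"]
    v,u=np.mgrid[:d.shape[0],:d.shape[1]]
    c=np.stack([(u-K[0,2])/K[0,0]*d,-(v-K[1,2])/K[1,1]*d,-d],-1)
    return c@T[:3,:3].T+T[:3,3]
def w2px(P,X):
    K=P["K"];T=P["world_from_camera"]
    c=T[:3,:3].T@(np.asarray(X)-T[:3,3]); return K[0,0]*c[0]/-c[2]+K[0,2],K[1,1]*-c[1]/-c[2]+K[1,2]
E
python3 - <<'E'
from h import *
p,d,P=load("top0.pkl")
c=p[170:290,220:510]; cv2.imwrite("pics/topc.png",cv2.resize(c[:,:140],None,fx=5.5,fy=5,interpolation=cv2.INTER_CUBIC)[:,:,::-1])
cv2.imwrite("pics/topd.png",cv2.resize(c[:,140:],None,fx=5,fy=5,interpolation=cv2.INTER_CUBIC)[:,:,::-1])
p,d,P=load("scene0.pkl")
cv2.imwrite("pics/scenec.png",cv2.resize(p[160:310,300:500],None,fx=4,fy=4,interpolation=cv2.INTER_CUBIC)[:,:,::-1])
E
```

```text
(no output)
```

View pics/topc.png

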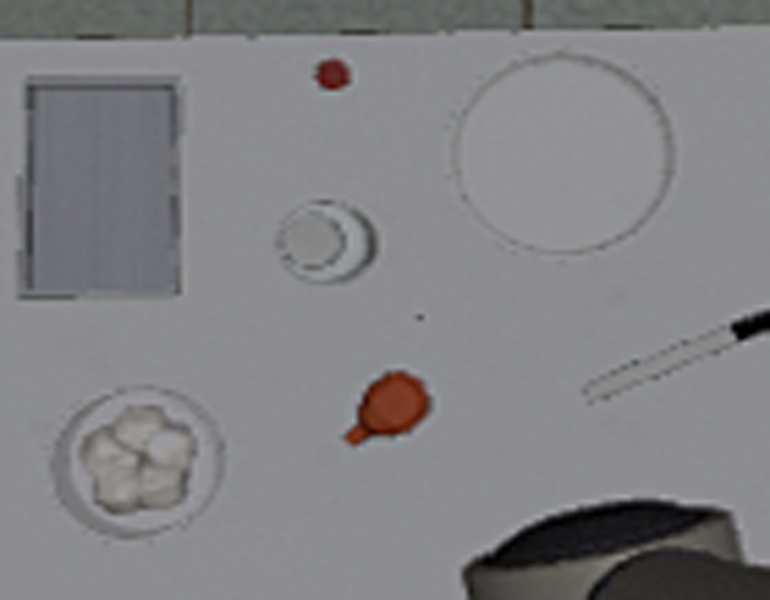

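View pics/topd.png

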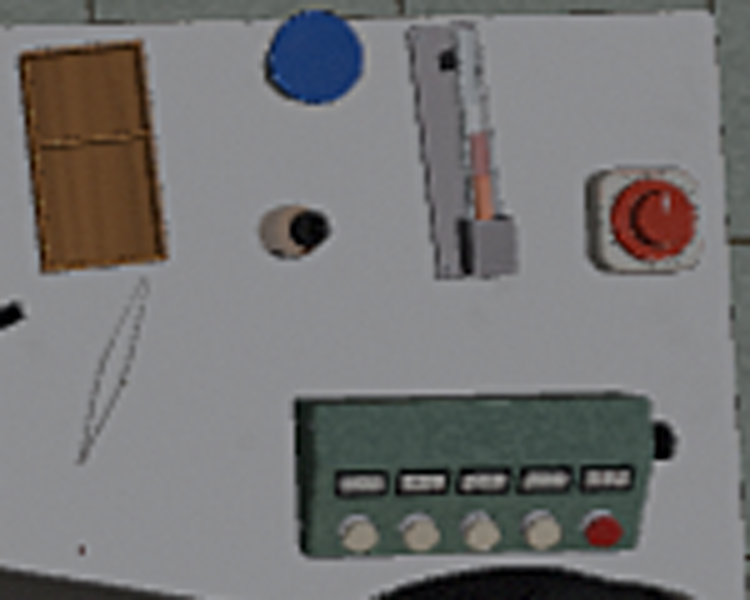

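View pics/scenec.png

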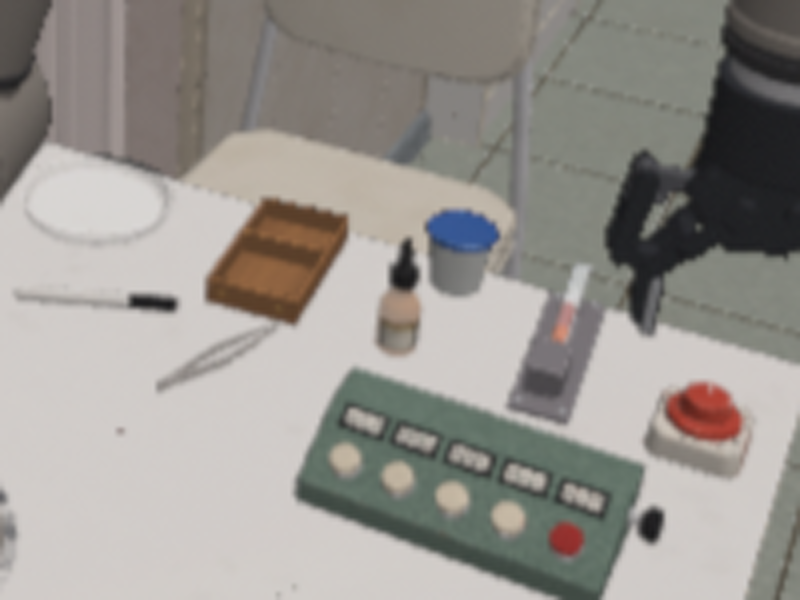

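Run:
```python
from h import *
np.set_printoptions(precision=3,suppress=True,linewidth=180)
p,d,P=load("top0.pkl"); C=cloud(d,P)
def show(u0,u1,v0,v1,t): print(t); print((C[v0:v1,u0:u1,2]*1000).round().astype(int))
show(266,293,208,232,"big")
show(276,287,180,191,"stop")
show(410,428,208,224,"drop")
show(442,466,172,228,"chute")
s,ds,S=load("scene0.pkl")
```

```text
big
[[   2   -3   -1   -2   -2   -2    3   -5   -4   -5   -2    2    5   -1   -3    1   -1    4   -2    1    0   -3   -2   -6    0   -1    0]
 [  -1   -1   -2    3   -1    1   -4    1    1   -3    1    4   -2    0    3   -5    1    1    2   -1    3    0    5   -1   -4   -1   -3]
 [   0   -2   -3    4    0    2    0   -3    2    0   55   66   64   66   58   -2   -1    4    4    2   -1   -1    2    2    0   -1   -1]
 [   2    1   -2   -5   -2    0    0   -1   58   71   70   69   74   70   68   68   64   55    4   -4    1   -1    0    2    2   -1    1]
 [   0    5    3   -4   -1    0    1   64   68   69   70   78   73   73   75   70   69   69   61   25   -1   -5   -2   -1   -4    5    2]
 [  -3    0   -2   -2   -2   -1   66   71  107  109  106  104  107  106   75   75   73   71   70   58   23    2    3   -1    0   -2    0]
 [   1    2    0   -2    0    0   69  105  105  103  104  108  105  108  106   74   75   73   69   67   47   14    1   -3   -4    1    0]
 [   2   -3   -1   -2    1   68  106  108  105  107  105  104  105  107  105  108   78   72   72   64   63   29    0    1    0    
[... 3646 characters left out ...]

 [   0    1    2    7   21   35   45   46   47   49   49   50   50   41   -3   -6   -3   -3]
 [   4    0   -1   -2   14   23   29   43   46   45   45   47    4    1   -1   -4   -4   -2]
 [   2    0    1   -3    0   -2    1    6   -1   -3    0   -3   -2    1   -3   -1   -1   -1]
 [  -5    1    0   -2   -1    0   -3    0   -1   -1    3   -2    1    1    2   -1    1    0]
 [  -4    0    2    4    2   -3    1   -3    1   -1   -1    0   -1   -4    0    0    5    0]]
chute
[[-745 -742 -747 ... -738 -759 -749]
 [   1    0   -2 ...   -1    1   -2]
 [  -1    0   -3 ...   -1   -1    0]
 ...
 [   0   -2   -2 ...    0    1   -2]
 [  -4    2    0 ...    0    0    1]
 [  -1   -1    5 ...    0   -3    1]]
```

Run:
```python
from h import *
np.set_printoptions(precision=3,suppress=True,linewidth=180)
p,d,P=load("top0.pkl"); C=cloud(d,P)
def fit(u0,u1,v0,v1,z0,z1,t):
    X=C[v0:v1,u0:u1].reshape(-1,3); X=X[(X[:,2]>z0)&(X[:,2]<z1)&(d[v0:v1,u0:u1].ravel()>0)]
    r=cv2.minAreaRect((X[:,:2]*1000).astype(np.float32)); c=cv2.minEnclosingCircle((X[:,:2]*1000).astype(np.float32))
    print(t,len(X),"median",np.median(X,0),"rect",r,"circ",c)
fit(266,293,208,232,.095,.12,"big cap")
fit(276,287,180,191,.010,.03,"stopper")
fit(410,430,205,226,.09,.12,"bulb"); fit(410,430,205,226,.04,.12,"drop all")
fit(408,438,170,195,.04,.07,"cup lid")
fit(355,405,172,232,.015,.04,"rack rim")
fit(215,260,180,236,.009,.03,"tray rim")
fit(295,350,172,228,.009,.03,"saucer rim")
fit(440,470,165,235,.03,.08,"chute high"); 
fit(440,470,165,235,.005,.03,"chute low");
```

```text
big cap 88 median [0.399 0.199 0.106] rect ((398.6415100097656, 198.96096801757812), (27.207500457763672, 26.900604248046875), 88.77363586425781) circ ((398.5992431640625, 198.89996337890625), 15.422972679138184)
stopper 32 median [0.508 0.196 0.02 ] rect ((507.43505859375, 195.878173828125), (16.974987030029297, 16.834739685058594), 83.88709259033203) circ ((507.5791320800781, 196.30015563964844), 9.526516914367676)
bulb 12 median [ 0.397 -0.241  0.099] rect ((397.2065124511719, -241.3062744140625), (7.432672500610352, 6.245311737060547), 86.97545623779297) circ ((397.27947998046875, -241.5936279296875), 4.5822224617004395)
drop all 90 median [ 0.397 -0.237  0.068] rect ((396.99993896484375, -239.33538818359375), (30.235912322998047, 24.446311950683594), 12.99660873413086) circ ((397.1285400390625, -242.6702117919922), 15.987750053405762)
cup lid 291 median [ 0.505 -0.255  0.056] rect ((505.00128173828125, -255.04629516601562), (57.42029571533203, 57.60163497924805), 87.5601577758789) circ ((505.79559326171875, -255.06863403320312), 30.13397216796875)
rack rim 237 median [ 0.457 -0.
[... 337 characters left out ...]
8.1221923828125, 336.33001708984375), 81.8697738647461)
saucer rim 251 median [0.456 0.065 0.016] rect ((453.51495361328125, 62.94755554199219), (135.9928741455078, 133.3778533935547), 88.7325439453125) circ ((453.9424133300781, 63.0236701965332), 69.05672454833984)
chute high 324 median [ 0.425 -0.357  0.044] rect ((443.3990783691406, -356.0539855957031), (155.32785034179688, 29.128419876098633), 6.85114860534668) circ ((443.2215270996094, -358.1239013671875), 78.08958435058594)
chute low 266 median [ 0.453 -0.349  0.007] rect ((447.24713134765625, -364.5880432128906), (69.88983154296875, 176.3668670654297), 89.23051452636719) circ ((447.4025573730469, -353.011962890625), 90.57106018066406)
```

Run:
```python
from h import *
from scipy.spatial.transform import Rotation as R
np.set_printoptions(precision=3,suppress=True,linewidth=200)
M=R.from_rotvec([2.02945159,  0.36438322, -2.02952686]).as_matrix(); print("tool axes cols",M)
p,d,P=load("top0.pkl"); C=cloud(d,P)
def rect(mask,t,z=None):
    mask=mask.astype(np.uint8); n,l,s,c=cv2.connectedComponentsWithStats(mask); k=1+np.argmax(s[1:,4]); m=l==k
    X=C[m]; print(t,s[k],"z",np.median(X[:,2]),"rect",cv2.minAreaRect((X[:,:2]*1000).astype(np.float32)),"circ",cv2.minEnclosingCircle((X[:,:2]*1000).astype(np.float32)))
    return m
hsv=cv2.cvtColor(p,cv2.COLOR_RGB2HSV); reg=np.zeros(d.shape,bool); reg[172:235,355:405]=1
valid=(d>0)&(d<1.3)
rect(reg&valid&(hsv[...,1]>90),"rack all")
rect(reg&valid&(hsv[...,1]>90)&(C[...,2]>.017),"rack rim")
# rays at fixed z for rack rgb corners
m=reg&(hsv[...,1]>90); ys,xs=np.nonzero(m); r=cv2.boxPoints(cv2.minAreaRect(np.stack([xs,ys],1).astype(np.float32)))
W=np.array([px2w(P,u,v,.025) for u,v in r]); print("rack pix box->world z25",W, W.mean(0))
reg[:]=0; reg[172:240,215:262]=1
g=p.astype(int).sum(2); print("gray tray",g[208,239],"table",g[208,265])
m=reg&(g<g[208,265]*0.9); m=cv2.morphologyEx(m.astype(np.uint8),cv2.MORPH_OPEN,np.ones((3,3)))>0
ys,xs=np.nonzero(m); r=cv2.boxPoints(cv2.minAreaRect(np.stack([xs,ys],1).astype(np.float32)))
W=np.array([px2w(P,u,v,.010) for u,v in r]); print("tray",W,W.mean(0))
# chute
z=(C[172:232,440:470,2]*1000).round().astype(int); 
import sys
for i in range(0,z.shape[0],2): print(172+i,' '.join('%4d'%q for q in z[i]))
```

```text
tool axes cols [[-0.     0.346 -0.938]
 [ 0.002 -0.938 -0.346]
 [-1.    -0.002 -0.   ]]
rack all [ 364  178   29   46 1091] z 0.004618303724731154 rect ((448.22357177734375, -117.49754333496094), (142.55625915527344, 78.29561614990234), 5.077712059020996) circ ((448.87310791015625, -118.22689819335938), 78.75740814208984)
rack rim [364 178  29  46 168] z 0.023966513044863413 rect ((448.22357177734375, -117.49754333496094), (142.55625915527344, 78.29561614990234), 5.077712059020996) circ ((448.91229248046875, -118.28997039794922), 78.75702667236328)
rack pix box->world z25 [[ 0.513 -0.034  0.025]
 [ 0.522 -0.152  0.025]
 [ 0.351 -0.163  0.025]
 [ 0.342 -0.047  0.025]] [ 0.432 -0.099  0.025]
gray tray 344 table 427
tray [[0.554 0.411 0.01 ]
 [0.551 0.261 0.01 ]
 [0.365 0.262 0.01 ]
 [0.368 0.411 0.01 ]] [0.46  0.336 0.01 ]
172 -758 -753 -745 -742 -747 -746 -761 -741 -745 -752 -739 -753 -750 -754 -755 -749 -747 -747 -751 -756 -752 -748 -752 -738 -759 -749 -758 -744 -754 -752
174   -1    3   -1    0   -3    0    1   -6    0    1   -3    0   -3    0   10   -3   -1   -1   -3   -1    2   -1
[... 3652 characters left out ...]
  32   42   47   46   47   45   42   48   45   42   44   -1   -8   -2    1   -3    1
224    0   -1    1    1    0   -1    0    4    5    4    5    7   21   30   44   46   47   47   46   46   43   49   42   44   -1   -2    2    0   -1  -12
226   -4   -4   -4    2    0    1    0    0    3   -1    1    2   -1    1   -1    4   -2   -2   -1   -1   -2    2    1    0    0    1   -3   -3   -3    1
228   -4   -4   -2    1    0   -1   -2    1   -1    0   -2   -2    0    1   -4   -2    3    1    0    4   -5    1   -1   -2   -2    4    1   -2   -1   -3
230    0   -1   -1   -2    2    0   -2    1   -4    0   -2    4   -1   -2   -3   -3   -2   -5    1   -2   -1   -1   -3    4    1    1   -1   -2    1   -1
```

Run:
```python
from h import *
np.set_printoptions(precision=4,suppress=True,linewidth=200)
p,d,P=load("top0.pkl"); C=cloud(d,P)
# tube/channel: for each row centre of the raised columns
for v0,v1,th in [(176,190,36),(192,213,39),(215,225,40)]:
    X=C[v0:v1,440:470].reshape(-1,3); X=X[(X[:,2]*1000>th)&(X[:,2]<.07)]
    rows=[]
    for v in range(v0,v1):
        x=C[v,440:470]; k=(x[:,2]*1000>th)&(x[:,2]<.07); rows.append([x[k,0].mean(),(x[k,1].min()+x[k,1].max())/2,x[k,2].mean(),np.ptp(x[k,1])])
    r=np.array(rows); f=np.polyfit(r[:,0],r[:,1],1); print("x range",r[:,0].min(),r[:,0].max(),"line",f,np.degrees(np.arctan(f[0])),"y@.43",np.polyval(f,.43),"width",r[:,3].mean(),"z fit",np.polyfit(r[:,0],r[:,2],1))
m=(C[165:235,436:470,2]>.003)&(C[165:235,436:470,2]<.08); X=C[165:235,436:470][m]
m8=np.zeros(d.shape,np.uint8); m8[165:235,436:470]=cv2.morphologyEx(m.astype(np.uint8),cv2.MORPH_OPEN,np.ones((3,3)))
X=C[m8>0];print("chute",cv2.minAreaRect((X[:,:2]*1000).astype(np.float32)))
# tray
reg=np.zeros(d.shape,np.uint8); g=p.astype(int).sum(2); reg[180:236,218:260]=(g<385)[180:236,218:260]
n,l,s,c=cv2.connectedComponentsWithStats(reg);k=1+np.argmax(s[1:,4]);print(s[k])
m=(l==k)&(d>0); X=C[m]; X=X[(X[:,2]<.03)&(X[:,2]>-.01)];print("tray",cv2.minAreaRect((X[:,:2]*1000).astype(np.float32)))
for n_ in ["scene0.pkl"]:
    s,ds,S=load(n_)
    for nm,X in [("big",(.399,.199,.05)),("drop",(.397,-.242,.05)),("stop",(.508,.196,.01)),("tube",(.45,-.357,.04))]: print(nm,w2px(S,X))
```

```text
x range 0.47925935300439626 0.5202255959879761 line [ 0.0624 -0.3856] 3.5690761429619133 y@.43 -0.3587942204140042 width 0.012400747873899593 z fit [ 0.1389 -0.0276]
x range 0.40607345994306193 0.46906777637150476 line [ 0.0888 -0.3977] 5.073811302281327 y@.43 -0.3595371547628067 width 0.009554205361276031 z fit [ 0.1072 -0.002 ]
x range 0.36819123455127467 0.3963239372060443 line [ 0.1138 -0.4069] 6.489673096365428 y@.43 -0.35802453105083576 width 0.02684858990001846 z fit [0.1217 0.0003]
chute ((448.8068542480469, -359.49853515625), (164.7745361328125, 45.82704162597656), 5.555012226104736)
[ 223  185   30   45 1316]
tray ((439.21759033203125, 338.9024963378906), (99.9185562133789, 145.0661163330078), 89.02294158935547)
big (np.float64(284.357943753485), np.float64(196.48402343901884))
drop (np.float64(400.0808660821872), np.float64(232.7895913525436))
stop (np.float64(301.4745120953409), np.float64(193.46396259698253))
tube (np.float64(440.9671506563509), np.float64(237.84891428117047))
```

```bash
python3 -m handwheel '[[[0,0,-4],[4,1,0],8.5],[[0,0,-8],[8,2,0],8.5],[[0,0,-12],[12,4,0],8.5],[[0,0,-15.1],[15,7,0],8.5],[[0,0,-15.1],[18,10,0],8.5]]' 40
```

```text
clock: 1.42
tcp_pos: [0.3603, -0.3947, 0.231]
ee_rot: [2.177, 0.095, -2.177]
contact_force: [0.8, 0.0, -0.8]
opening: 0.085
```

```bash
python3 -m handwheel '[[[0,0,0],[2,4,0],8.5],[[0,0,0],[3,8,0],8.5],[[0,0,0],[4,12,0],8.5],[[0,0,0],[4,16,0],8.5],[[0,0,0],[4,20,0],8.5]]'; python3 -m handwheel '[[[0,0,0],[0,4,0],8.5],[[0,0,0],[0,8,0],8.5],[[0,0,0],[0,12,0],8.5],[[0,0,0],[0,16,0],8.5],[[0,0,0],[0,20,0],8.5]]'; python3 -m handwheel '[[[0,0,0],[0,4,0],8.5],[[0,0,0],[0,8,0],8.5],[[0,0,0],[0,12,0],8.5],[[0,0,0],[0,15,0],8.5],[[0,0,0],[0,16.5,0],8.5]]'
python3 - <<'E'
from cell import sensors; s=sensors.read_state(); print(s["tcp_pos"],s["joint_positions"],s["ee_rot"])
E
```

```text
clock: 1.83
tcp_pos: [0.4004, -0.1929, 0.2309]
ee_rot: [2.177, 0.095, -2.177]
contact_force: [0.5, 0.5, 0.4]
opening: 0.085
clock: 2.25
tcp_pos: [0.4, 0.009, 0.2312]
ee_rot: [2.178, 0.094, -2.176]
contact_force: [1.3, -0.0, 0.5]
opening: 0.0852
clock: 2.67
tcp_pos: [0.3996, 0.1772, 0.2314]
ee_rot: [2.178, 0.099, -2.174]
contact_force: [-0.1, -0.0, 0.5]
opening: 0.085
[0.3995567  0.17723303 0.23139467] [2.41411345e-01 1.79254449e-01 1.74815895e+00 5.79805071e-04
 1.21224928e+00 1.72224909e+00] [ 2.17785211  0.09870588 -2.17396015]
```

```bash
python3 -m handwheel '[[[0,0,0],[0,2.2,0],8.5],[[0,0,0],[0,2.2,-3],8.5],[[0,0,0],[0,2.2,-6],8.5],[[0,0,0],[0,2.2,-9],8.5],[[0,0,0],[0,2.2,-9.5],8.5]]'
python3 - <<'E'
from h import *
from cell import vision,sensors
p,d=vision.camera("scene");P=vision.camera_params("scene")
cv2.imwrite("pics/s1.png",cv2.resize(p[120:270,220:420],None,fx=4,fy=4,interpolation=cv2.INTER_CUBIC)[:,:,::-1])
print(sensors.read_state()["tcp_pos"])
p,d=vision.camera("top");P=vision.camera_params("top")
cv2.imwrite("pics/t1.png",cv2.resize(p[170:290,220:420],None,fx=4,fy=4,interpolation=cv2.INTER_CUBIC)[:,:,::-1])
E
```

```text
clock: 3.08
tcp_pos: [0.3968, 0.1986, 0.1326]
ee_rot: [2.169, 0.097, -2.181]
contact_force: [-0.6, -0.6, -0.5]
opening: 0.0852
[0.39759779 0.19871081 0.13387796]
```

View pics/s1.png

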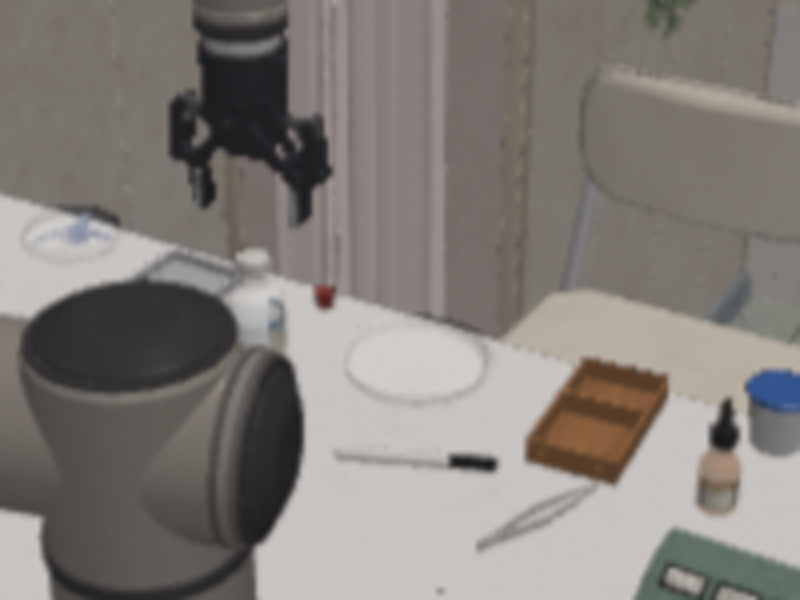

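View pics/t1.png

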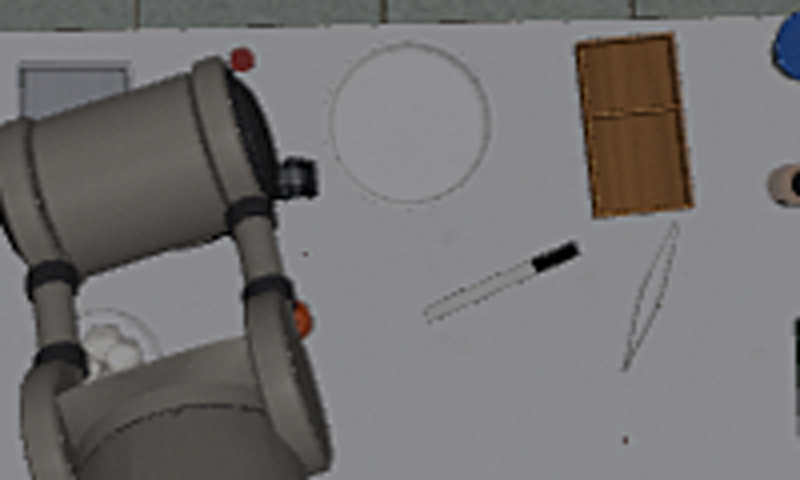

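```bash
python3 -m handwheel '[[[0,0,0],[0.1,0,-2.5],8.5],[[0,0,0],[0.1,0,-5],8.5],[[0,0,0],[0.1,0,-7.5],8.5],[[0,0,0],[0.1,0,-9],8.5],[[0,0,0],[0.1,0,-9],8.5]]'; python3 -m handwheel '[[[0,0,0],[0,0,0],4.5],[[0,0,0],[0,0,0],4.5],[[0,0,0],[0,0,0],4.5],[[0,0,0],[0,0,0],4.5],[[0,0,0],[0,0,0],4.5]]' 40
```

```text
clock: 3.6
tcp_pos: [0.3999, 0.1988, 0.0452]
ee_rot: [2.172, 0.097, -2.179]
contact_force: [-0.6, -0.7, 0.0]
opening: 0.0854
clock: 4.02
tcp_pos: [0.4013, 0.1992, 0.047]
ee_rot: [2.177, 0.098, -2.175]
contact_force: [-0.8, -0.3, 6.3]
opening: 0.0513
```

```bash
python3 -m handwheel '[[[0,0,0],[0,0,0.5],4.5],[[0,0,0],[0,0,1],4.5],[[0,0,0],[0,0,2.5],4.5],[[0,0,0],[0,0,4],4.5],[[0,0,0],[0,0,6],4.5]]' 40
python3 - <<'E'
from h import *
from cell import vision,sensors
p,d=vision.camera("scene")
cv2.imwrite("pics/s2.png",cv2.resize(p[120:270,220:420],None,fx=4,fy=4,interpolation=cv2.INTER_CUBIC)[:,:,::-1])
E
```

```text
clock: 4.43
tcp_pos: [0.4008, 0.199, 0.1079]
ee_rot: [2.176, 0.098, -2.176]
contact_force: [0.9, -0.7, -1.9]
opening: 0.0512
```

View pics/s2.png

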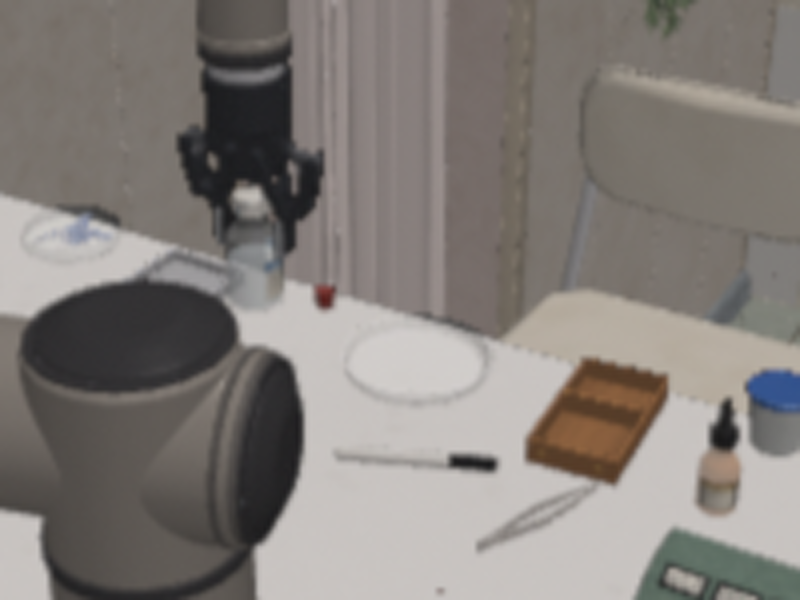

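```bash
python3 -m handwheel '[[[0,0,0],[0,-2,1],4.5],[[0,0,0],[0,-6,1],4.5],[[0,0,0],[0,-10,1],4.5],[[0,0,0],[0,-14,1],4.5],[[0,0,0],[0,-17,1],4.5]]'; python3 -m handwheel '[[[0,0,0],[0.4,-4,0],4.5],[[0,0,0],[0.8,-8,0],4.5],[[0,0,0],[1.2,-12,0],4.5],[[0,0,0],[1.6,-14.5,0],4.5],[[0,0,0],[1.7,-14.9,0],4.5]]';python3 -m handwheel '[[[0,0,0],[0,0,0],4.5],[[0,0,0],[0,0,0],4.5],[[0,0,0],[0,0,-1],4.5],[[0,0,0],[0,0,-2],4.5],[[0,0,0],[0,0,-3],4.5]]'
```

```text
clock: 4.9
tcp_pos: [0.4028, 0.0276, 0.1223]
ee_rot: [2.185, 0.099, -2.168]
contact_force: [0.5, 0.6, -1.7]
opening: 0.0511
clock: 5.32
tcp_pos: [0.4209, -0.1257, 0.123]
ee_rot: [2.188, 0.092, -2.166]
contact_force: [0.1, -0.1, -1.0]
opening: 0.0513
clock: 5.73
tcp_pos: [0.4208, -0.1242, 0.0929]
ee_rot: [2.188, 0.094, -2.165]
contact_force: [0.2, -0.4, -1.3]
opening: 0.0512
```

```bash
cat >> h.py <<'E'
def tool(yaw=None,tilt=None):
    from cell import sensors
    from scipy.spatial.transform import Rotation as R
    s=sensors.read_state(); M=R.from_rotvec(s["ee_rot"]).as_matrix()
    a=M[:,0]; w=np.degrees(np.cross(a,[0,0,-1.]))
    print("t",round(s["clock"],2),"pos",s["tcp_pos"].round(4),"approach",a.round(4),"jaw yaw",round(np.degrees(np.arctan2(M[1,1],M[0,1])),2),"turn to level(deg)",w.round(2),"F",s["contact_force"].round(1),"q",s["joint_positions"].round(2),"op",round(s["opening"],4))
E
python3 -c "
from h import *
tool()"
```

```text
t 5.73 pos [ 0.4208 -0.1242  0.0929] approach [ 1.060e-02 -5.000e-04 -9.999e-01] jaw yaw -84.99 turn to level(deg) [0.03 0.61 0.  ] F [ 0.2 -0.4 -1.3] q [-0.47  0.36  1.95  0.01  0.82  1.01] op 0.0512
```

```bash
python3 -m handwheel '[[[0,0.6,0],[-0.2,0.4,-1],4.5],[[0,0.6,0],[-0.2,0.4,-2],4.5],[[0,0.6,0],[-0.2,0.4,-3],4.5],[[0,0.6,0],[-0.2,0.4,-3.6],4.5],[[0,0.6,0],[-0.2,0.4,-4],4.5]]'; python3 -c "
from h import *
tool()"
```

```text
clock: 6.15
tcp_pos: [0.4183, -0.1189, 0.0523]
ee_rot: [2.175, 0.097, -2.177]
contact_force: [0.5, 0.3, -0.8]
opening: 0.051
t 6.15 pos [ 0.4183 -0.1189  0.0523] approach [-1.3e-03  2.0e-04 -1.0e+00] jaw yaw -84.9 turn to level(deg) [-0.01 -0.08 -0.  ] F [ 0.5  0.3 -0.8] q [-0.45  0.44  1.99 -0.    0.72  1.03] op 0.051
```

```bash
python3 -m handwheel '[[[0,0,0],[0,0,-0.1],4.5],[[0,0,0],[0,0,-0.15],4.5],[[0,0,0],[0,0,-0.15],4.5],[[0,0,0],[0,0,-0.15],4.5],[[0,0,0],[0,0,-0.15],4.5]]';  python3 -c "
from h import *
tool()
from cell import vision
p,d=vision.camera('scene')
cv2.imwrite('pics/s3.png',cv2.resize(p[120:270,300:500],None,fx=4,fy=4,interpolation=cv2.INTER_CUBIC)[:,:,::-1])"
```

```text
clock: 6.57
tcp_pos: [0.4185, -0.1188, 0.0511]
ee_rot: [2.175, 0.097, -2.177]
contact_force: [0.3, 0.9, 1.4]
opening: 0.0508
t 6.57 pos [ 0.4185 -0.1188  0.0511] approach [-7.e-04  1.e-04 -1.e+00] jaw yaw -84.91 turn to level(deg) [-0.01 -0.04 -0.  ] F [0.3 0.9 1.4] q [-0.45  0.44  1.99 -0.    0.72  1.03] op 0.0508
```

View pics/s3.png

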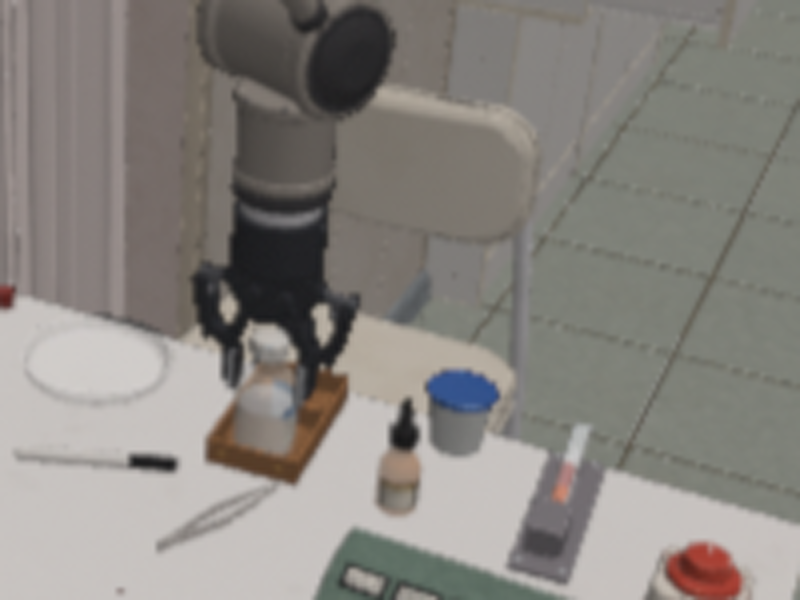

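```bash
python3 -m handwheel '[[[0,0,0],[0,0,0],5.8],[[0,0,0],[0,0,0],7],[[0,0,0],[0,0,0],8],[[0,0,0],[0,0,0],8.5],[[0,0,0],[0,0,0],8.5]]'; python3 -m handwheel '[[[0,0,0],[0,0,1],8.5],[[0,0,0],[0,0,3],8.5],[[0,0,0],[0,0,6],8.5],[[0,0,0],[0,0,9],8.5],[[0,0,0],[0,0,11],8.5]]'; python3 -c "
from h import *
tool()"
```

```text
clock: 7.03
tcp_pos: [0.4186, -0.1189, 0.0511]
ee_rot: [2.175, 0.097, -2.177]
contact_force: [-0.3, 0.2, -0.3]
opening: 0.0848
clock: 7.45
tcp_pos: [0.4191, -0.1192, 0.1635]
ee_rot: [2.177, 0.095, -2.174]
contact_force: [0.1, 0.0, -0.2]
opening: 0.085
t 7.45 pos [ 0.4191 -0.1192  0.1635] approach [ 0.0016 -0.001  -1.    ] jaw yaw -84.92 turn to level(deg) [0.06 0.09 0.  ] F [ 0.1  0.  -0.2] q [-0.45  0.25  1.86 -0.    1.03  1.03] op 0.085
```

```bash
python3 -m handwheel '[[[0,0,0],[-0.6,-3.5,0],8.5],[[0,0,0],[-1.2,-7,0],8.5],[[0,0,0],[-1.8,-10.5,0],8.5],[[0,0,0],[-2.2,-12.3,0],8.5],[[0,0,0],[-2.2,-12.3,-1],8.5]]'; python3 -c "
from h import *
tool()
from cell import vision
p,d=vision.camera('scene')
cv2.imwrite('pics/s4.png',cv2.resize(p[120:270,300:500],None,fx=4,fy=4,interpolation=cv2.INTER_CUBIC)[:,:,::-1])"
```

```text
clock: 7.87
tcp_pos: [0.3975, -0.2465, 0.1548]
ee_rot: [2.18, 0.087, -2.171]
contact_force: [0.4, -0.6, -0.4]
opening: 0.0849
t 7.87 pos [ 0.3975 -0.2465  0.1548] approach [ 0.0047 -0.0049 -1.    ] jaw yaw -85.11 turn to level(deg) [0.28 0.27 0.  ] F [ 0.4 -0.6 -0.4] q [-0.72  0.32  1.79 -0.    1.02  0.77] op 0.0849
```

View pics/s4.png

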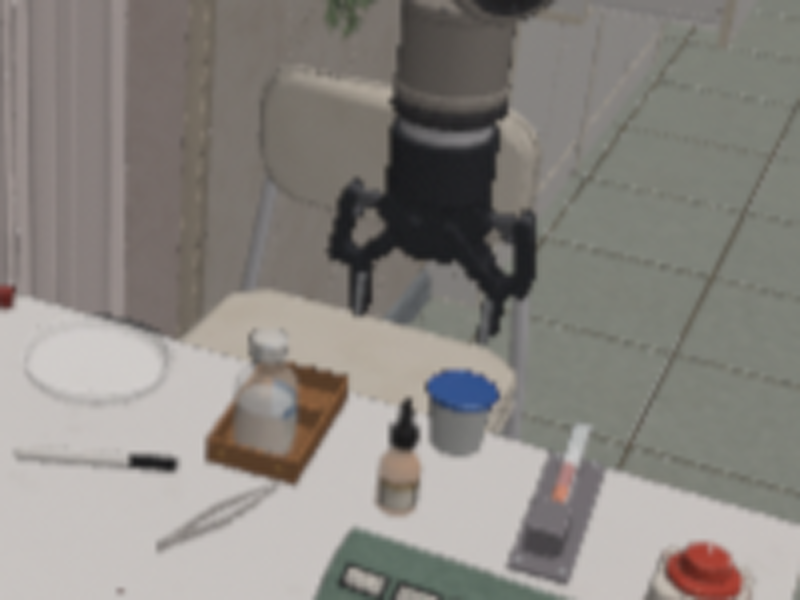

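```bash
python3 -c "
from h import *
s,ds,S=load('scene0.pkl')
for X in [(.3975,-.2465,.155),(.397,-.242,.155),(.397,-.242,.102),(.397,-.242,.0)]:
    u,v=w2px(S,X); print((u-300)*4,(v-120)*4)
# bulb from scene image
x=cloud(ds,S)[215:262,390:412].reshape(-1,3); m=(x[:,2]>.02)&(x[:,2]<.06)&(x[:,0]<.43)
print(x[m].mean(0), x[m].min(0),x[m].max(0)); m=(x[:,2]>.085)&(x[:,2]<.11)&(x[:,0]<.43)
print(x[m].mean(0), x[m].min(0),x[m].max(0))
"
```

```text
420.9149971326274 337.66133041339674
414.9281509639659 336.37088745123197
407.39898989159565 395.5473307553956
393.79334291484497 502.4827235829971
[ 0.32312329 -0.26551484  0.04753559] [ 0.24779772 -0.31782819  0.02081529] [ 0.4025448  -0.22546326  0.05999346]
[ 0.3925102  -0.24229383  0.09445657] [ 0.38728708 -0.24762342  0.08564128] [ 0.39741706 -0.23810826  0.10155131]
```

```bash
python3 -m handwheel '[[[0.3,0.3,0],[0,0.5,0],8.5],[[0.3,0.3,0],[0,0.5,-2],8.5],[[0.3,0.3,0],[0,0.5,-4],8.5],[[0.3,0.3,0],[0,0.5,-6],8.5],[[0.3,0.3,0],[0,0.5,-7],8.5]]'; python3 -c "
from h import *
tool()"
```

```text
clock: 8.33
tcp_pos: [0.3956, -0.2371, 0.0805]
ee_rot: [2.173, 0.102, -2.188]
contact_force: [-1.1, 0.4, -0.8]
opening: 0.0847
t 8.33 pos [ 0.3956 -0.2371  0.0805] approach [-0.0068  0.0068 -1.    ] jaw yaw -85.04 turn to level(deg) [-0.39 -0.39 -0.  ] F [-1.1  0.4 -0.8] q [-0.71  0.42  1.89  0.    0.84  0.78] op 0.0847
```

```bash
python3 -m handwheel '[[[-0.2,-0.2,0],[0.1,-0.4,-1],8.5],[[-0.2,-0.2,0],[0.1,-0.4,-2],8.5],[[-0.2,-0.2,0],[0.1,-0.4,-2.5],8.5],[[-0.2,-0.2,0],[0.1,-0.4,-2.5],8.5],[[-0.2,-0.2,0],[0.1,-0.4,-2.5],8.5]]'; python3 -c "
from h import *
tool()"
```

```text
clock: 8.75
tcp_pos: [0.3968, -0.2406, 0.0557]
ee_rot: [2.175, 0.099, -2.182]
contact_force: [-0.4, 0.1, -0.1]
opening: 0.0851
t 8.75 pos [ 0.3968 -0.2406  0.0557] approach [-0.0035  0.0036 -1.    ] jaw yaw -85.0 turn to level(deg) [-0.21 -0.2  -0.  ] F [-0.4  0.1 -0.1] q [-0.71  0.47  1.9   0.    0.77  0.77] op 0.0851
```

```bash
python3 -m handwheel '[[[-0.2,-0.2,0],[0,0,-0.7],8.5],[[-0.2,-0.2,0],[0,0,-1.4],8.5],[[-0.2,-0.2,0],[0,0,-2.1],8.5],[[-0.2,-0.2,0],[0,0,-2.1],8.5],[[-0.2,-0.2,0],[0,0,-2.1],8.5]]';python3 -m handwheel '[[[0,0,0],[0,0,0],6],[[0,0,0],[0,0,0],4],[[0,0,0],[0,0,0],2.6],[[0,0,0],[0,0,0],2.6],[[0,0,0],[0,0,0],2.6]]' 40;  python3 -c "
from h import *
tool()"
```

```text
clock: 9.17
tcp_pos: [0.3965, -0.2403, 0.0342]
ee_rot: [2.176, 0.096, -2.178]
contact_force: [-0.2, 1.0, -0.7]
opening: 0.0852
clock: 9.58
tcp_pos: [0.3968, -0.2407, 0.0346]
ee_rot: [2.177, 0.095, -2.177]
contact_force: [-0.4, -0.3, 0.8]
opening: 0.0321
t 9.58 pos [ 0.3968 -0.2407  0.0346] approach [-1.e-04  0.e+00 -1.e+00] jaw yaw -85.0 turn to level(deg) [-0.   -0.01 -0.  ] F [-0.4 -0.3  0.8] q [-0.71  0.51  1.92 -0.    0.71  0.77] op 0.0321
```

```bash
python3 -m handwheel '[[[0,0,0],[0,0,0.5],2.6],[[0,0,0],[0,0,2],2.6],[[0,0,0],[0,0,4.5],2.6],[[0,0,0],[0,0,7.5],2.6],[[0,0,0],[0,0,10],2.6]]' 40;python3 -m handwheel '[[[0,0,0],[1.5,0,0],2.6],[[0,0,0],[4,0,0],2.6],[[0,0,0],[6.5,0,0],2.6],[[0,0,0],[8.5,0,0],2.6],[[0,0,0],[9.1,0.5,0],2.6]]' 40;  python3 -c "
from h import *
tool()
from cell import vision
p,d=vision.camera('scene')
cv2.imwrite('pics/s5.png',cv2.resize(p[120:270,300:500],None,fx=4,fy=4,interpolation=cv2.INTER_CUBIC)[:,:,::-1])"
```

```text
clock: 10.0
tcp_pos: [0.3966, -0.2405, 0.1362]
ee_rot: [2.177, 0.096, -2.178]
contact_force: [0.5, 0.0, -1.8]
opening: 0.0322
clock: 10.42
tcp_pos: [0.4899, -0.2359, 0.1364]
ee_rot: [2.178, 0.095, -2.175]
contact_force: [-0.8, 0.2, -2.1]
opening: 0.0321
t 10.42 pos [ 0.4899 -0.2359  0.1364] approach [ 1.3e-03 -4.0e-04 -1.0e+00] jaw yaw -84.98 turn to level(deg) [0.02 0.08 0.  ] F [-0.8  0.2 -2.1] q [-0.59  0.47  1.61  0.    1.06  0.89] op 0.0321
```

View pics/s5.png

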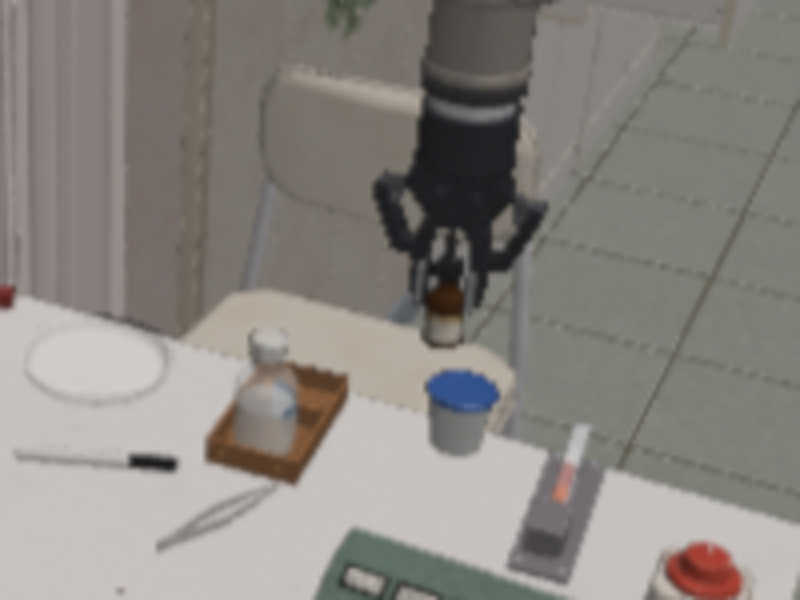

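```bash
python3 -m handwheel '[[[0,0,0],[0,2,0],2.6],[[0,0,0],[0,5,0],2.6],[[0,0,0],[-0.1,8.5,0],2.6],[[0,0,0],[-0.1,11.5,0],2.6],[[0,0,0],[-0.1,12.2,0],2.6]]';python3 -m handwheel '[[[0,0,0],[0,0,0],2.6],[[0,0,0],[0,0,0],2.6],[[0,0,0],[0,0,-1],2.6],[[0,0,0],[0,0,-2.5],2.6],[[0,0,0],[0,0,-4],2.6]]';  python3 -c "
from h import *
tool()"
```

```text
clock: 10.88
tcp_pos: [0.4859, -0.1082, 0.1357]
ee_rot: [2.174, 0.103, -2.18]
contact_force: [0.3, -0.2, -2.9]
opening: 0.0321
clock: 11.3
tcp_pos: [0.486, -0.1098, 0.0957]
ee_rot: [2.175, 0.1, -2.179]
contact_force: [-0.3, -0.5, -2.0]
opening: 0.0317
t 11.3 pos [ 0.486  -0.1098  0.0957] approach [-0.0017  0.0025 -1.    ] jaw yaw -84.89 turn to level(deg) [-0.14 -0.1  -0.  ] F [-0.3 -0.5 -2. ] q [-0.38  0.45  1.78  0.    0.92  1.1 ] op 0.0317
```

```bash
python3 -m handwheel '[[[-0.1,-0.1,0],[0.2,-0.4,-1.5],2.6],[[-0.1,-0.1,0],[0.2,-0.4,-3],2.6],[[-0.1,-0.1,0],[0.2,-0.4,-4.5],2.6],[[-0.1,-0.1,0],[0.2,-0.4,-5.4],2.6],[[-0.1,-0.1,0],[0.2,-0.4,-5.6],2.6]]';python3 -m handwheel '[[[0,0,0],[0,0,-0.1],2.6],[[0,0,0],[0,0,-0.2],2.6],[[0,0,0],[0,0,-0.2],2.6],[[0,0,0],[0,0,-0.2],2.6],[[0,0,0],[0,0,-0.2],2.6]]';  python3 -c "
from h import *
tool()
from cell import vision
p,d=vision.camera('scene')
cv2.imwrite('pics/s6.png',cv2.resize(p[120:270,300:500],None,fx=4,fy=4,interpolation=cv2.INTER_CUBIC)[:,:,::-1])"
```

```text
clock: 11.72
tcp_pos: [0.4872, -0.1149, 0.0386]
ee_rot: [2.175, 0.097, -2.179]
contact_force: [-1.5, 0.5, 4.7]
opening: 0.0324
clock: 12.13
tcp_pos: [0.4875, -0.1155, 0.0381]
ee_rot: [2.176, 0.096, -2.178]
contact_force: [-3.0, 0.7, 6.0]
opening: 0.0317
t 12.13 pos [ 0.4875 -0.1155  0.0381] approach [-8.e-04  4.e-04 -1.e+00] jaw yaw -84.97 turn to level(deg) [-0.03 -0.05 -0.  ] F [-3.   0.7  6. ] q [-0.39  0.55  1.82  0.    0.78  1.1 ] op 0.0317
```

View pics/s6.png

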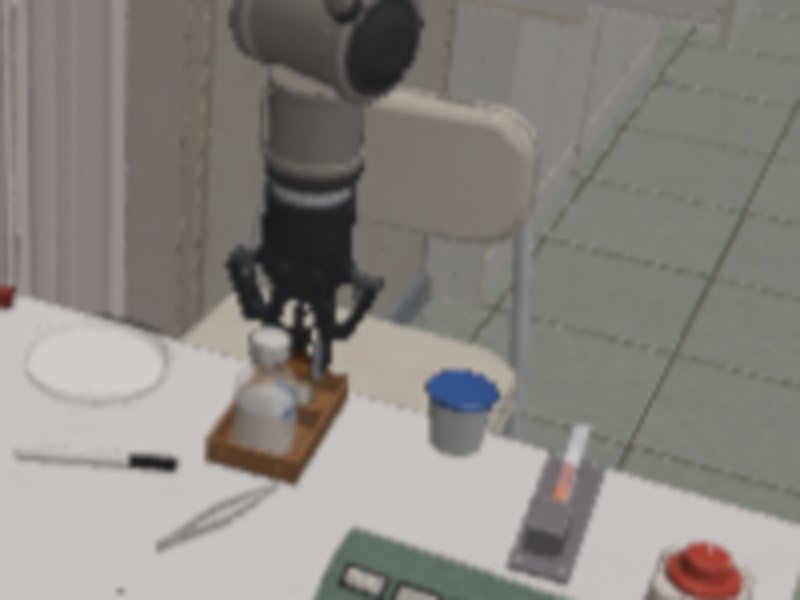

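```bash
python3 -m handwheel '[[[0,0,0],[0,0,0.1],2.6],[[0,0,0],[0,0,0.1],4],[[0,0,0],[0,0,0.1],6],[[0,0,0],[0,0,0.1],8],[[0,0,0],[0,0,0.1],8.5]]';python3 -m handwheel '[[[0,0,0],[0,0,0],8.5],[[0,0,0],[0,0,2],8.5],[[0,0,0],[0,0,5],8.5],[[0,0,0],[0,0,9],8.5],[[0,0,0],[0,0,13],8.5]]';  python3 -c "
from h import *
tool()"; python3 -m handwheel '[[[0,0,0],[0,3,0],8],[[0,0,0],[0,7,0],6],[[0,0,0],[0,11,0],5],[[0,0,0],[0,15,0],5],[[0,0,0],[0,19,0],5]]'; python3 -c "
from h import *
tool()
from cell import vision
p,d=vision.camera('scene')
cv2.imwrite('pics/s7.png',cv2.resize(p[120:270,280:480],None,fx=4,fy=4,interpolation=cv2.INTER_CUBIC)[:,:,::-1])
p,d=vision.camera('top')
cv2.imwrite('pics/t7.png',cv2.resize(p[170:290,220:420],None,fx=4,fy=4,interpolation=cv2.INTER_CUBIC)[:,:,::-1])"
```

```text
clock: 12.6
tcp_pos: [0.4877, -0.1157, 0.0392]
ee_rot: [2.176, 0.096, -2.177]
contact_force: [-0.2, -0.8, -0.6]
opening: 0.0746
clock: 13.02
tcp_pos: [0.4869, -0.1153, 0.17]
ee_rot: [2.174, 0.097, -2.18]
contact_force: [1.2, -0.8, 0.0]
opening: 0.0852
t 13.02 pos [ 0.4869 -0.1153  0.17  ] approach [-0.0028  0.0012 -1.    ] jaw yaw -84.98 turn to level(deg) [-0.07 -0.16 -0.  ] F [ 1.2 -0.8  0. ] q [-0.39  0.36  1.68  0.    1.1   1.1 ] op 0.0852
clock: 13.43
tcp_pos: [0.4865, 0.0763, 0.1702]
ee_rot: [2.175, 0.096, -2.18]
contact_force: [0.7, 0.8, 0.2]
opening: 0.0501
t 13.43 pos [0.4865 0.0763 0.1702] approach [-0.0024  0.0012 -1.    ] jaw yaw -85.02 turn to level(deg) [-0.07 -0.14 -0.  ] F [0.7 0.8 0.2] q [-0.    0.35  1.7   0.    1.1   1.48] op 0.0501
```

View pics/s7.png

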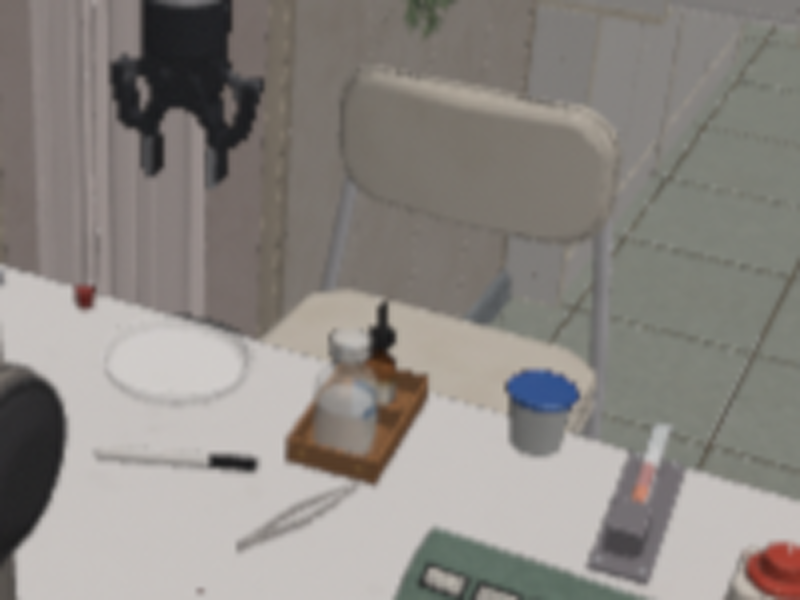

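View pics/t7.png

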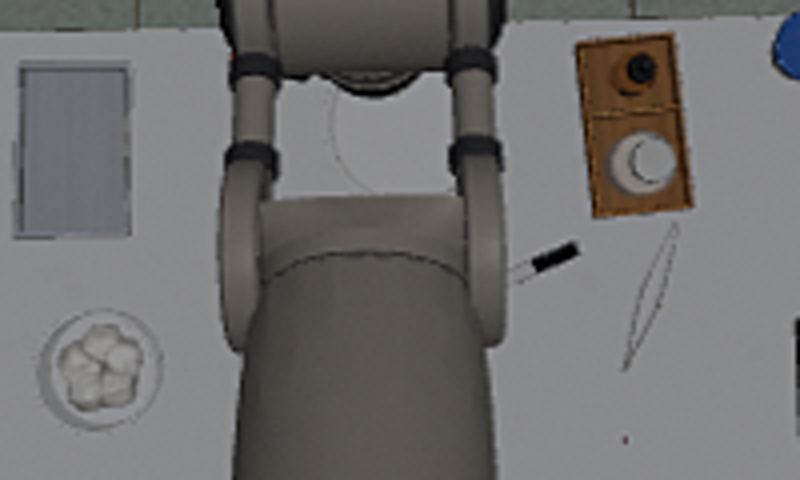

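```bash
python3 -m handwheel '[[[0,0,0],[0.7,4,0],5],[[0,0,0],[1.4,8,0],5],[[0,0,0],[2.1,11.5,0],5],[[0,0,0],[2.1,12,-2],5],[[0,0,0],[2.1,12,-5],5]]';python3 -m handwheel '[[[0,0,0],[0,0,-2],5],[[0,0,0],[0,0,-4],5],[[0,0,0],[0,0,-6],5],[[0,0,0],[0,0,-6.5],5],[[0,0,0],[0,0,-6.5],5]]';  python3 -c "
from h import *
tool()
from cell import vision
p,d=vision.camera('scene')
cv2.imwrite('pics/s8.png',cv2.resize(p[145:220,250:350],None,fx=8,fy=8,interpolation=cv2.INTER_CUBIC)[:,:,::-1])
"
```

```text
clock: 13.95
tcp_pos: [0.5095, 0.2021, 0.1218]
ee_rot: [2.178, 0.11, -2.169]
contact_force: [0.4, -0.2, -1.2]
opening: 0.0497
clock: 14.37
tcp_pos: [0.5086, 0.2012, 0.0553]
ee_rot: [2.174, 0.109, -2.173]
contact_force: [-0.0, -0.3, 0.2]
opening: 0.0499
t 14.37 pos [0.5086 0.2012 0.0553] approach [ 5.0e-04  3.6e-03 -1.0e+00] jaw yaw -84.46 turn to level(deg) [-0.2   0.03  0.  ] F [-0.  -0.3  0.2] q [0.23 0.58 1.68 0.   0.88 1.71] op 0.0499
```

View pics/s8.png

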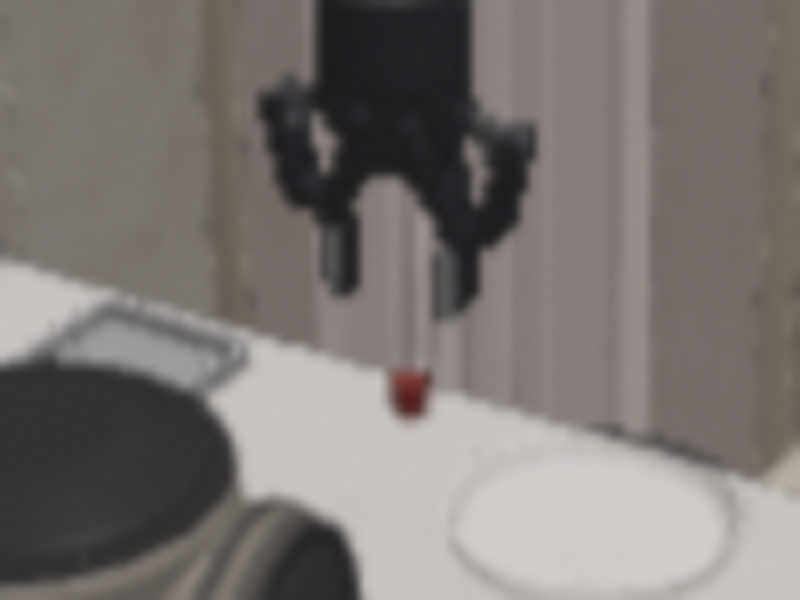

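```bash
python3 -m handwheel '[[[0,0,0],[-0.1,-0.5,-1],5],[[0,0,0],[-0.1,-0.5,-2.5],5],[[0,0,0],[-0.1,-0.5,-4],5],[[0,0,0],[-0.1,-0.5,-4.8],5],[[0,0,0],[-0.1,-0.5,-4.8],5]]';python3 -m handwheel '[[[0,0,0],[0,0,0],4],[[0,0,0],[0,0,0],3],[[0,0,0],[0,0,0],1.4],[[0,0,0],[0,0,0],1.4],[[0,0,0],[0,0,0],1.4]]' 25;  python3 -c "
from h import *
tool()
"
```

```text
clock: 14.83
tcp_pos: [0.5083, 0.1962, 0.0083]
ee_rot: [2.176, 0.109, -2.171]
contact_force: [0.1, -0.3, -0.1]
opening: 0.0501
clock: 15.25
tcp_pos: [0.5091, 0.1965, 0.0093]
ee_rot: [2.179, 0.11, -2.169]
contact_force: [-0.5, 0.6, 5.5]
opening: 0.0187
t 15.25 pos [0.5091 0.1965 0.0093] approach [ 0.0041  0.0044 -1.    ] jaw yaw -84.47 turn to level(deg) [-0.25  0.23  0.  ] F [-0.5  0.6  5.5] q [0.23 0.65 1.72 0.   0.77 1.7 ] op 0.0187
```

```bash
python3 -m handwheel '[[[0,0,0],[0,0,1],1.4],[[0,0,0],[0,0,3],1.4],[[0,0,0],[0,0,5],1.4],[[0,0,0],[0,0,7],1.4],[[0,0,0],[0,0,7],1.4]]';python3 -m handwheel '[[[0,0,0],[-1.5,-3.5,0],1.4],[[0,0,0],[-3,-7,0],1.4],[[0,0,0],[-4.5,-10.5,0],1.4],[[0,0,0],[-5.5,-13,0],1.4],[[0,0,0],[-5.5,-13.3,0],1.4]]';  python3 -c "
from h import *
tool()
from cell import vision
p,d=vision.camera('scene')
cv2.imwrite('pics/s9.png',cv2.resize(p[130:230,250:400],None,fx=5,fy=5,interpolation=cv2.INTER_CUBIC)[:,:,::-1])
"
```

```text
clock: 15.67
tcp_pos: [0.5113, 0.1971, 0.0837]
ee_rot: [2.187, 0.111, -2.162]
contact_force: [0.8, 0.2, -0.1]
opening: 0.0183
clock: 16.08
tcp_pos: [0.4538, 0.0611, 0.0836]
ee_rot: [2.185, 0.108, -2.166]
contact_force: [-0.3, 0.3, 0.1]
opening: 0.0185
t 16.08 pos [0.4538 0.0611 0.0836] approach [ 0.0081  0.0052 -1.    ] jaw yaw -84.61 turn to level(deg) [-0.3   0.46  0.  ] F [-0.3  0.3  0.1] q [-0.04  0.41  1.91  0.01  0.82  1.43] op 0.0185
```

View pics/s9.png

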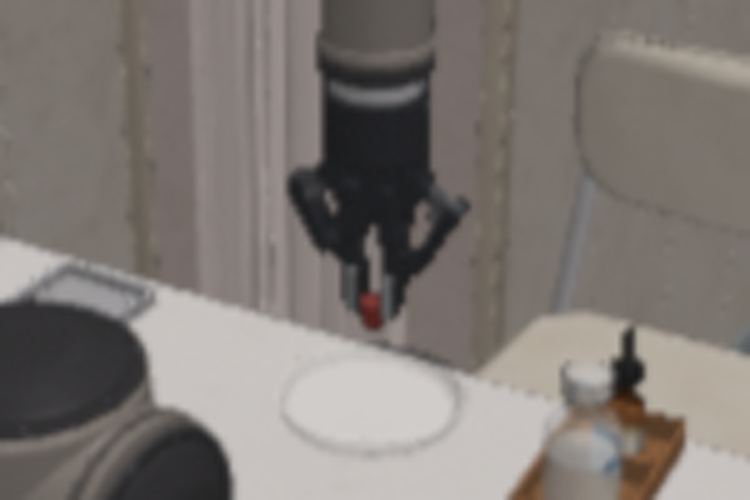

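```bash
python3 -m handwheel '[[[-0.3,0.4,0],[0,0.1,-2],1.4],[[-0.3,0.4,0],[0,0.1,-4],1.4],[[-0.3,0.4,0],[0,0.1,-5.5],1.4],[[-0.3,0.4,0],[0,0.1,-6.5],1.4],[[-0.3,0.4,0],[0,0.1,-6.8],1.4]]';python3 -m handwheel '[[[0,0,0],[0,0,-0.15],1.4],[[0,0,0],[0,0,-0.3],1.4],[[0,0,0],[0,0,-0.3],1.4],[[0,0,0],[0,0,-0.3],1.4],[[0,0,0],[0,0,-0.3],1.4]]';  python3 -c "
from h import *
tool()
"
```

```text
clock: 16.55
tcp_pos: [0.4547, 0.0638, 0.0143]
ee_rot: [2.174, 0.103, -2.173]
contact_force: [-0.1, -1.1, -0.2]
opening: 0.0184
clock: 16.97
tcp_pos: [0.4553, 0.0644, 0.0126]
ee_rot: [2.175, 0.104, -2.171]
contact_force: [-2.3, 0.6, 9.5]
opening: 0.018
t 16.97 pos [0.4553 0.0644 0.0126] approach [ 2.e-03  8.e-04 -1.e+00] jaw yaw -84.57 turn to level(deg) [-0.04  0.11  0.  ] F [-2.3  0.6  9.5] q [-0.03  0.54  1.95  0.    0.65  1.45] op 0.018
```

Supported; release (opening only moderately) and lift.

```bash
python3 -m handwheel '[[[0,0,0],[0,0,0.1],1.4],[[0,0,0],[0,0,0.1],2.6],[[0,0,0],[0,0,0.1],4],[[0,0,0],[0,0,0.1],4],[[0,0,0],[0,0,0.1],4]]';python3 -m handwheel '[[[0,0,0],[0,0,2],4],[[0,0,0],[0,0,5],4],[[0,0,0],[0,0,9],4],[[0,0,0],[0,0,13],4],[[0,0,0],[0,0,16],4]]';  python3 -c "
from h import *
tool()
from cell import vision
p,d=vision.camera('scene')
cv2.imwrite('pics/s10.png',cv2.resize(p[130:230,250:400],None,fx=5,fy=5,interpolation=cv2.INTER_CUBIC)[:,:,::-1])
"
```

```text
clock: 17.38
tcp_pos: [0.4554, 0.0644, 0.0136]
ee_rot: [2.175, 0.104, -2.171]
contact_force: [-0.0, 0.2, 0.5]
opening: 0.0397
clock: 17.8
tcp_pos: [0.4558, 0.0645, 0.1765]
ee_rot: [2.178, 0.104, -2.168]
contact_force: [0.3, -0.4, -0.3]
opening: 0.0401
t 17.8 pos [0.4558 0.0645 0.1765] approach [ 4.4e-03  7.0e-04 -1.0e+00] jaw yaw -84.57 turn to level(deg) [-0.04  0.25  0.  ] F [ 0.3 -0.4 -0.3] q [-0.03  0.28  1.78  0.    1.08  1.45] op 0.0401
```

View pics/s10.png

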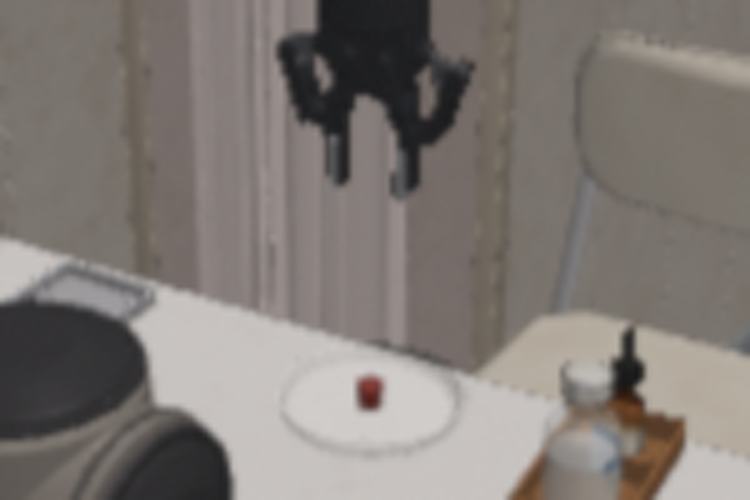

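```bash
python3 -m handwheel '[[[0,0,0],[0,-4,0],4],[[0,0,0],[0,-8,0],4],[[0,0,0],[-0.5,-12,0],4],[[0,0,0],[-0.8,-16,0],4],[[0,0,0],[-1,-20,0],4]]';python3 -m handwheel '[[[0,0,0],[-0.3,-4,0],4],[[0,0,0],[-0.6,-8,0],4],[[0,0,0],[-0.9,-12,0],4],[[0,0,0],[-1.1,-16,0],4],[[0,0,0],[-1.1,-20,0],4]]'; python3 -m handwheel '[[[0,0,0],[0,-1.5,0],4],[[0,0,0],[0,-1.9,-2],4],[[0,0,0],[0,-1.9,-4],4],[[0,0,0],[0,-1.9,-6],4],[[0,0,0],[0,-1.9,-6],4]]'; python3 -c "
from h import *
tool()
from cell import vision
p,d=vision.camera('scene')
cv2.imwrite('pics/s11.png',cv2.resize(p[170:270,390:510],None,fx=6,fy=6,interpolation=cv2.INTER_CUBIC)[:,:,::-1])
p,d=vision.camera('top')
cv2.imwrite('pics/t11.png',cv2.resize(p[160:240,400:500],None,fx=7,fy=7,interpolation=cv2.INTER_CUBIC)[:,:,::-1])
"
```

```text
clock: 18.27
tcp_pos: [0.4479, -0.1371, 0.1811]
ee_rot: [2.187, 0.104, -2.158]
contact_force: [0.8, 0.6, -0.8]
opening: 0.0397
clock: 18.68
tcp_pos: [0.436, -0.3391, 0.1806]
ee_rot: [2.187, 0.104, -2.159]
contact_force: [1.6, 0.0, 1.5]
opening: 0.0397
clock: 19.1
tcp_pos: [0.4339, -0.3564, 0.1163]
ee_rot: [2.185, 0.11, -2.169]
contact_force: [-0.5, 0.5, -0.5]
opening: 0.04
t 19.1 pos [ 0.4339 -0.3564  0.1163] approach [ 0.007   0.0073 -0.9999] jaw yaw -84.62 turn to level(deg) [-0.42  0.4   0.  ] F [-0.5  0.5 -0.5] q [-0.83  0.52  1.58  0.01  1.04  0.64] op 0.04
```

View pics/s11.png

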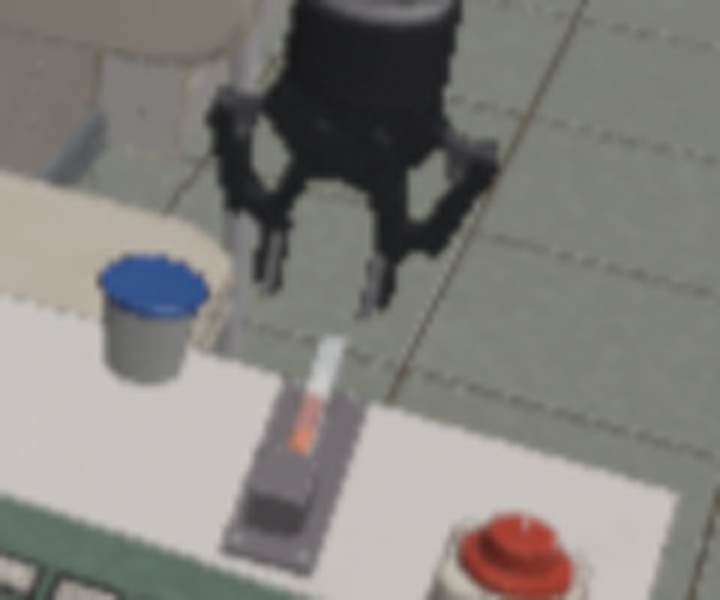

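View pics/t11.png

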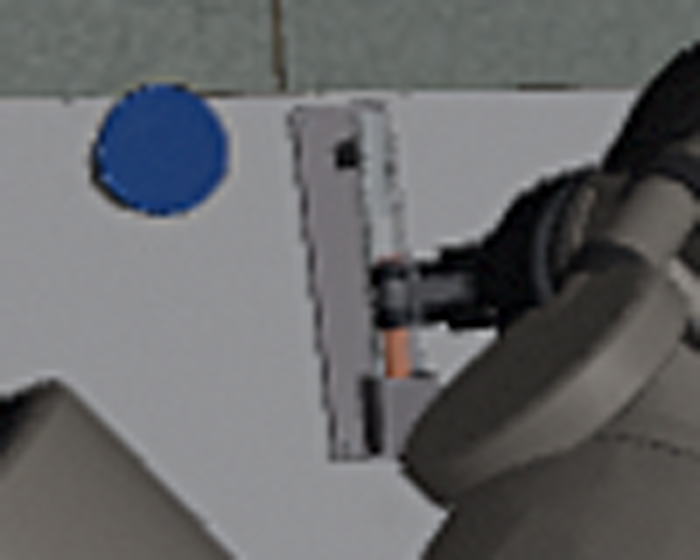

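```bash
python3 -m handwheel '[[[0.1,-2,0],[0.1,-0.1,-1],4],[[0.2,-4,0],[0.2,-0.2,-2],4],[[0.3,-6,0],[0.4,-0.3,-3],4],[[0.4,-7.6,0],[0.4,-0.35,-3],4],[[0.4,-7.6,0],[0.4,-0.35,-3],4]]'; python3 -m handwheel '[[[0,0,0],[0,0,0],3.4],[[0,0,0],[0,0,0],3.4],[[0,0,0],[0,0,0],3.4],[[0,0,0],[0,0,0],3.4],[[0,0,0],[0,0,0],3.4]]'; python3 -c "
from h import *
tool()"
```

```text
clock: 19.62
tcp_pos: [0.4395, -0.3616, 0.0911]
ee_rot: [2.327, 0.105, -2.01]
contact_force: [0.3, -1.3, 0.3]
opening: 0.04
clock: 20.03
tcp_pos: [0.4399, -0.3616, 0.0914]
ee_rot: [2.327, 0.105, -2.009]
contact_force: [0.7, 0.3, -0.0]
opening: 0.034
t 20.03 pos [ 0.4399 -0.3616  0.0914] approach [ 0.1451  0.0086 -0.9894] jaw yaw -84.59 turn to level(deg) [-0.49  8.32  0.  ] F [ 0.7  0.3 -0. ] q [-0.89  0.52  1.68  0.16  0.86  0.49] op 0.034
```

```bash
python3 -m handwheel '[[[0,0.3,0],[-0.2,0.15,-1],3.4],[[0,0.3,0],[-0.2,0.15,-2.5],3.4],[[0,0.3,0],[-0.2,0.15,-4],3.4],[[0,0.3,0],[-0.2,0.15,-5],3.4],[[0,0.3,0],[-0.2,0.15,-5.6],3.4]]'; python3 -m handwheel '[[[0,0,0],[0,0,0],3.4],[[0,0,0],[0,0,0],3.4],[[0,0,0],[0,0,0],3.4],[[0,0,0],[0,0,0],3.4],[[0,0,0],[0,0,0],3.4]]'; python3 -c "
from h import *
tool()
from cell import vision
p,d=vision.camera('scene')
cv2.imwrite('pics/s12.png',cv2.resize(p[190:270,400:500],None,fx=7,fy=7,interpolation=cv2.INTER_CUBIC)[:,:,::-1])"
```

```text
clock: 20.45
tcp_pos: [0.4373, -0.3593, 0.0335]
ee_rot: [2.321, 0.107, -2.019]
contact_force: [-0.6, -0.1, 0.0]
opening: 0.0335
clock: 20.87
tcp_pos: [0.4376, -0.3596, 0.0342]
ee_rot: [2.321, 0.106, -2.017]
contact_force: [-0.8, -1.1, -0.3]
opening: 0.034
t 20.87 pos [ 0.4376 -0.3596  0.0342] approach [ 0.1389  0.0096 -0.9903] jaw yaw -84.58 turn to level(deg) [-0.55  7.96  0.  ] F [-0.8 -1.1 -0.3] q [-0.89  0.6   1.73  0.17  0.74  0.47] op 0.034
```

View pics/s12.png

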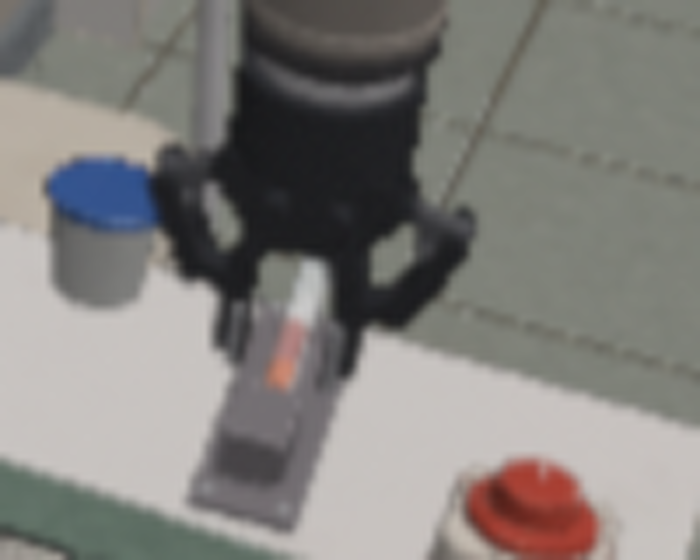

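```bash
python3 -m handwheel '[[[0,0,0],[0,0,-0.1],3.4],[[0,0,0],[0,0,-0.1],2.6],[[0,0,0],[0,0,-0.1],2],[[0,0,0],[0,0,-0.1],1.2],[[0,0,0],[0,0,-0.1],1]]' 30; python3 -m handwheel '[[[0,0,0],[0,0,0],1],[[0,0,0],[0,0,0],1],[[0,0,0],[0,0,0],1],[[0,0,0],[0,0,0],1],[[0,0,0],[0,0,0],1]]'; python3 -c "
from h import *
tool()"
```

```text
clock: 21.33
tcp_pos: [0.4376, -0.3599, 0.0333]
ee_rot: [2.321, 0.106, -2.017]
contact_force: [-1.5, -0.9, 1.1]
opening: 0.0131
clock: 21.75
tcp_pos: [0.4376, -0.36, 0.0333]
ee_rot: [2.321, 0.105, -2.017]
contact_force: [-0.5, 0.1, 0.1]
opening: 0.0134
t 21.75 pos [ 0.4376 -0.36    0.0333] approach [ 0.1392  0.009  -0.9902] jaw yaw -84.59 turn to level(deg) [-0.52  7.97  0.  ] F [-0.5  0.1  0.1] q [-0.89  0.6   1.73  0.17  0.73  0.47] op 0.0134
```

```bash
python3 -m handwheel '[[[0,0,0],[0.1,0.01,0.01],1],[[0,0,0],[0.2,0.02,0.03],1],[[0,0,0],[0.4,0.04,0.06],1],[[0,0,0],[0.6,0.06,0.08],1],[[0,0,0],[0.8,0.08,0.11],1]]'; python3 -c "
from h import *
tool()
from cell import vision
p,d=vision.camera('scene')
cv2.imwrite('pics/s13.png',cv2.resize(p[190:270,400:500],None,fx=7,fy=7,interpolation=cv2.INTER_CUBIC)[:,:,::-1])"
```

```text
clock: 22.17
tcp_pos: [0.4458, -0.3592, 0.0345]
ee_rot: [2.321, 0.105, -2.017]
contact_force: [-1.8, -1.5, 0.5]
opening: 0.0132
t 22.17 pos [ 0.4458 -0.3592  0.0345] approach [ 0.1391  0.0088 -0.9902] jaw yaw -84.58 turn to level(deg) [-0.51  7.97  0.  ] F [-1.8 -1.5  0.5] q [-0.87  0.61  1.71  0.17  0.74  0.48] op 0.0132
```

View pics/s13.png

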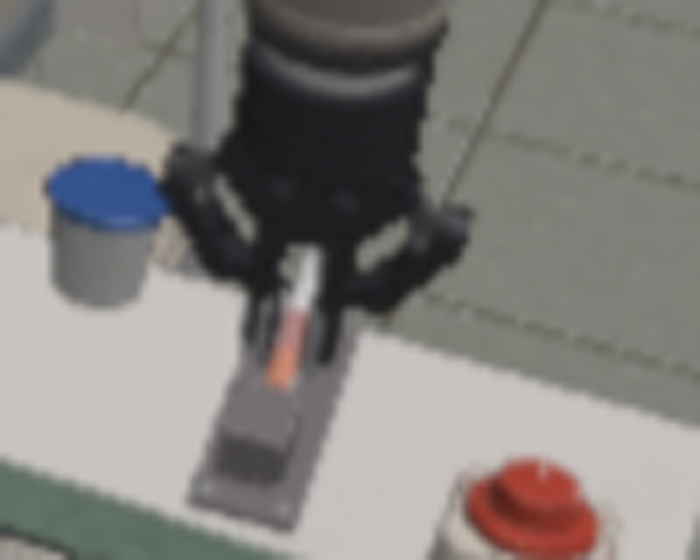

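```bash
python3 -m handwheel '[[[0,0,0],[0.4,0.04,0.06],1],[[0,0,0],[0.8,0.08,0.11],1],[[0,0,0],[1.2,0.12,0.17],1],[[0,0,0],[1.6,0.15,0.23],1],[[0,0,0],[2,0.19,0.28],1]]'; python3 -c "
from h import *
tool()
from cell import vision
p,d=vision.camera('scene')
cv2.imwrite('pics/s14.png',cv2.resize(p[190:270,400:500],None,fx=7,fy=7,interpolation=cv2.INTER_CUBIC)[:,:,::-1])"
```

```text
clock: 22.63
tcp_pos: [0.4667, -0.3574, 0.0374]
ee_rot: [2.321, 0.105, -2.016]
contact_force: [-2.6, -2.2, 0.8]
opening: 0.0131
t 22.63 pos [ 0.4667 -0.3574  0.0374] approach [ 0.1396  0.0083 -0.9902] jaw yaw -84.57 turn to level(deg) [-0.48  8.    0.  ] F [-2.6 -2.2  0.8] q [-0.84  0.62  1.67  0.16  0.77  0.52] op 0.0131
```

View pics/s14.png

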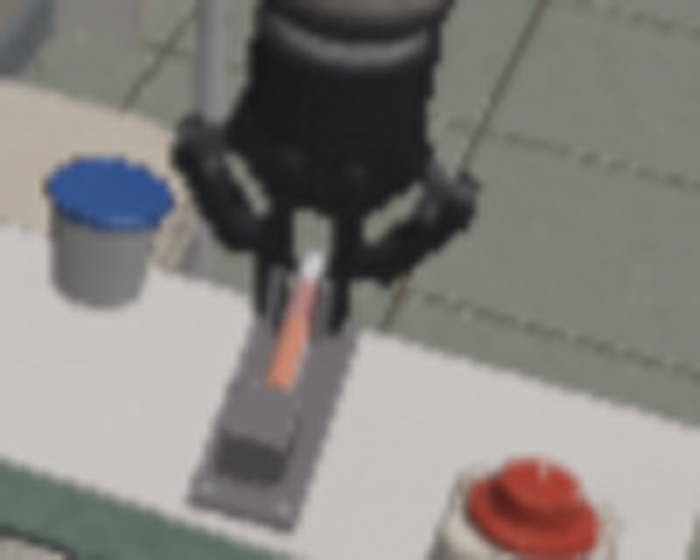

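```bash
python3 -m handwheel '[[[0,0,0],[0.4,0.02,0.06],1],[[0,0,0],[0.8,0.04,0.11],1],[[0,0,0],[1.2,0.07,0.17],1],[[0,0,0],[1.5,0.1,0.21],1],[[0,0,0],[1.5,0.1,0.21],1]]'; python3 -c "
from h import *
tool()
from cell import vision
p,d=vision.camera('scene')
cv2.imwrite('pics/s15.png',cv2.resize(p[190:270,400:500],None,fx=7,fy=7,interpolation=cv2.INTER_CUBIC)[:,:,::-1])
p,d=vision.camera('top')
cv2.imwrite('pics/t15.png',cv2.resize(p[160:240,400:500],None,fx=7,fy=7,interpolation=cv2.INTER_CUBIC)[:,:,::-1])"
```

```text
clock: 23.1
tcp_pos: [0.4832, -0.3562, 0.0398]
ee_rot: [2.321, 0.105, -2.014]
contact_force: [0.9, -0.4, 0.8]
opening: 0.0134
t 23.1 pos [ 0.4832 -0.3562  0.0398] approach [ 0.1409  0.008  -0.99  ] jaw yaw -84.53 turn to level(deg) [-0.46  8.07  0.  ] F [ 0.9 -0.4  0.8] q [-0.82  0.64  1.63  0.15  0.79  0.55] op 0.0134
```

View pics/s15.png

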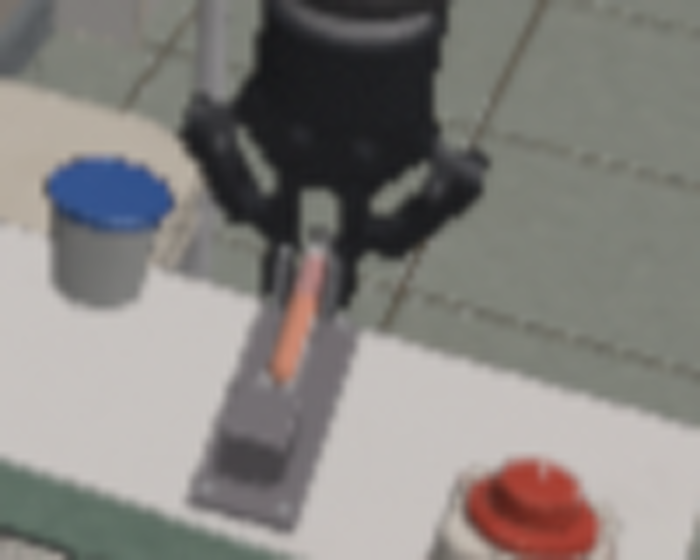

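View pics/t15.png

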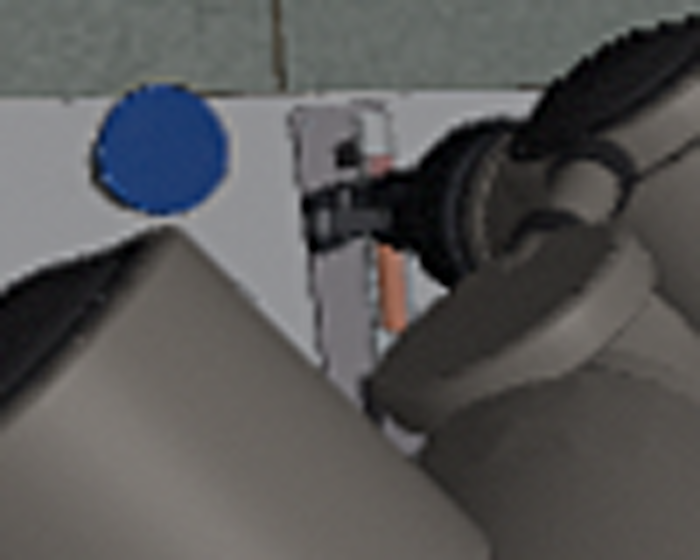

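```bash
python3 -m handwheel '[[[0,0,0],[0,0,0.4],1],[[0,0,0],[0,0,1],1],[[0,0,0],[0,0,2],1],[[0,0,0],[0,0,4],1],[[0,0,0],[0,0,6],1]]'; python3 -c "
from h import *
tool()
from cell import vision
p,d=vision.camera('scene')
cv2.imwrite('pics/s16.png',cv2.resize(p[170:270,400:500],None,fx=6,fy=6,interpolation=cv2.INTER_CUBIC)[:,:,::-1])"
```

```text
clock: 23.62
tcp_pos: [0.4823, -0.3559, 0.1007]
ee_rot: [2.321, 0.106, -2.016]
contact_force: [0.1, -1.2, -0.5]
opening: 0.0136
t 23.62 pos [ 0.4823 -0.3559  0.1007] approach [ 0.1398  0.009  -0.9901] jaw yaw -84.56 turn to level(deg) [-0.52  8.01  0.  ] F [ 0.1 -1.2 -0.5] q [-0.82  0.55  1.58  0.14  0.92  0.58] op 0.0136
```

View pics/s16.png

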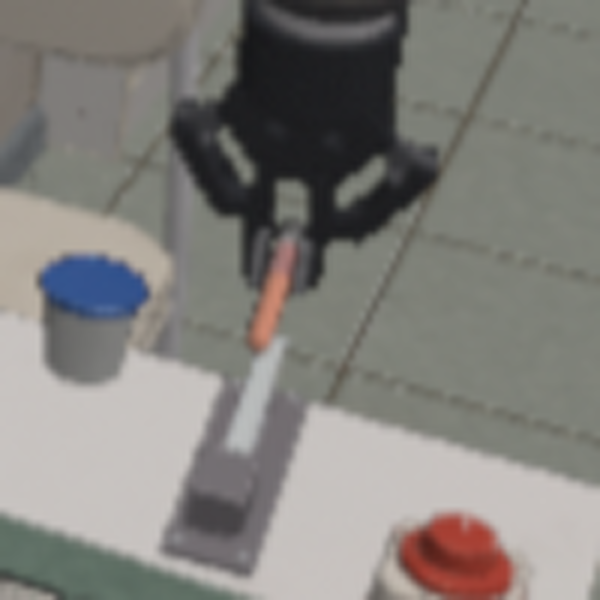

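```bash
python3 -m handwheel '[[[0,1.6,0],[0,0,2],1],[[-0.2,3.2,0],[0,0,4],1],[[-0.3,4.8,0],[0,0,6],1],[[-0.4,6.4,0],[0,0,8],1],[[-0.5,8,0],[0,0,9.5],1]]'; python3 -m handwheel '[[[0,0,-1],[-0.5,3,0],1],[[0,0,-2],[-1,7,0],1],[[0,0,-3],[-1.5,11,0],1],[[0,0,-4],[-2,15,0],1],[[0,0,-5],[-2,19,0],1]]'; python3 -m handwheel '[[[0,0,0],[-0.4,4,0],1],[[0,0,0],[-0.5,8,0],1],[[0,0,0],[-0.5,12,0],1],[[0,0,0],[-0.5,16,0],1],[[0,0,0],[-0.5,20,0],1]]';python3 -c "
from h import *
tool()"
```

```text
clock: 24.08
tcp_pos: [0.4844, -0.358, 0.2036]
ee_rot: [2.176, 0.095, -2.162]
contact_force: [0.5, -0.3, -0.8]
opening: 0.0133
clock: 24.5
tcp_pos: [0.4631, -0.1663, 0.2045]
ee_rot: [2.221, -0.002, -2.207]
contact_force: [1.3, -0.6, -0.3]
opening: 0.0135
clock: 24.92
tcp_pos: [0.4576, 0.0355, 0.2056]
ee_rot: [2.223, -0.003, -2.205]
contact_force: [0.4, -0.2, -0.8]
opening: 0.013
t 24.92 pos [0.4576 0.0355 0.2056] approach [ 0.0082 -0.0085 -0.9999] jaw yaw -89.67 turn to level(deg) [0.49 0.47 0.  ] F [ 0.4 -0.2 -0.8] q [-0.08  0.24  1.74 -0.01  1.15  1.48] op 0.013
```

Now to y ≈ 0.337 (+30.2 cm).

```bash
python3 -m handwheel '[[[0.4,0.4,-0.5],[0,4,0],1],[[0.4,0.4,-1],[0,8,0],1],[[0.4,0.4,-1.3],[0,12,0],1],[[0.4,0.4,-1.3],[0,16,0],1],[[0.4,0.4,-1.3],[0,19,0],1]]'; python3 -m handwheel '[[[0,0,0],[0,4,0],1],[[0,0,0],[0,8,0],1],[[0,0,0],[0,10.5,0],1],[[0,0,0],[0,10.8,-2],1],[[0,0,0],[0,10.8,-5],1]]';python3 -c "
from h import *
tool()"
```

```text
clock: 25.33
tcp_pos: [0.457, 0.2284, 0.2067]
ee_rot: [-2.216, 0.018, 2.211]
contact_force: [0.6, -0.6, -0.7]
opening: 0.0135
clock: 25.75
tcp_pos: [0.4582, 0.3395, 0.1595]
ee_rot: [-2.223, 0.01, 2.203]
contact_force: [0.1, -0.4, -0.3]
opening: 0.0136
t 25.75 pos [0.4582 0.3395 0.1595] approach [ 0.0092  0.0035 -1.    ] jaw yaw -90.74 turn to level(deg) [-0.2   0.53  0.  ] F [ 0.1 -0.4 -0.3] q [ 0.5   0.48  1.51 -0.    1.14  2.09] op 0.0136
```

```bash
python3 -m handwheel '[[[-0.2,0.4,0],[-0.1,-0.2,-2],1],[[-0.2,0.4,0],[-0.1,-0.2,-4.5],1],[[-0.2,0.4,0],[-0.1,-0.2,-7],1],[[-0.2,0.4,0],[-0.1,-0.2,-9],1],[[-0.2,0.4,0],[-0.1,-0.2,-10],1]]'; python3 -c "
from h import *
tool()
from cell import vision
p,d=vision.camera('scene')
cv2.imwrite('pics/s17.png',cv2.resize(p[130:210,210:310],None,fx=7,fy=7,interpolation=cv2.INTER_CUBIC)[:,:,::-1])
p,d=vision.camera('top')
cv2.imwrite('pics/t17.png',cv2.resize(p[160:260,200:320],None,fx=6,fy=6,interpolation=cv2.INTER_CUBIC)[:,:,::-1])"
```

```text
clock: 26.17
tcp_pos: [0.456, 0.3369, 0.0578]
ee_rot: [-2.215, 0.016, 2.216]
contact_force: [-0.3, -0.4, -1.2]
opening: 0.0133
t 26.17 pos [0.456  0.3369 0.0578] approach [-7.0e-04 -1.6e-03 -1.0e+00] jaw yaw -90.75 turn to level(deg) [ 0.09 -0.04  0.  ] F [-0.3 -0.4 -1.2] q [ 0.5   0.61  1.62 -0.    0.92  2.09] op 0.0133
```

View pics/s17.png

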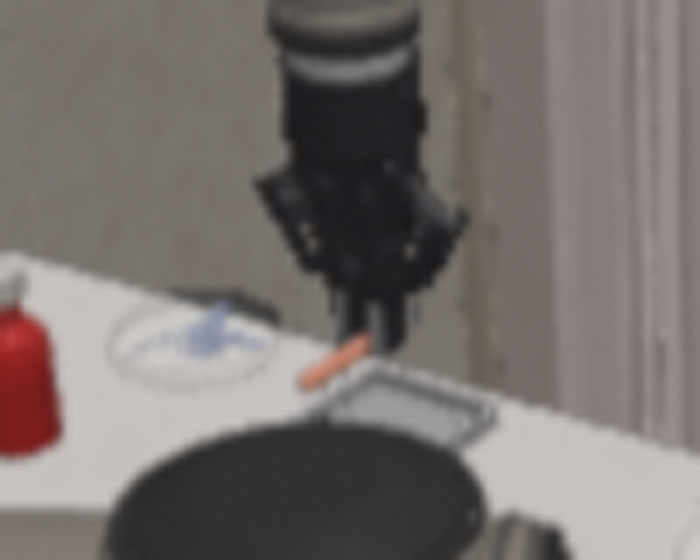

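View pics/t17.png

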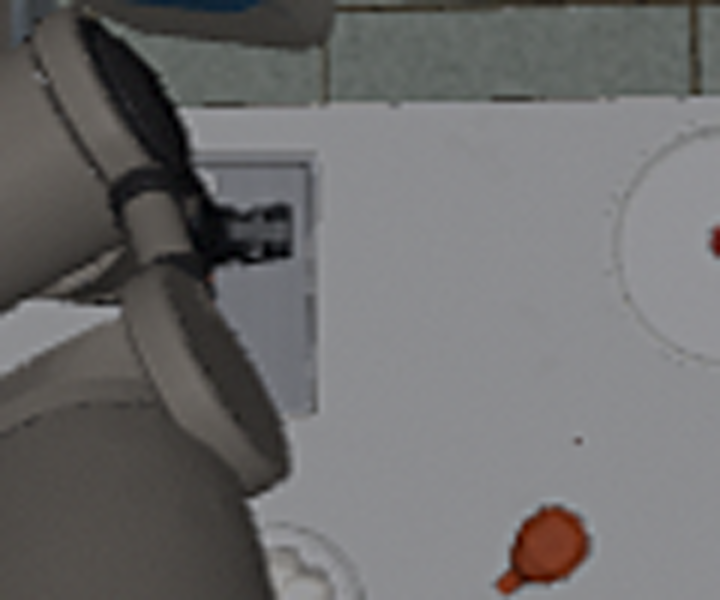

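```bash
python3 -m handwheel '[[[0,0,0],[0.1,0.1,-1.5],1],[[0,0,0],[0.1,0.1,-3],1],[[0,0,0],[0.1,0.1,-4.3],1],[[0,0,0],[0.1,0.1,-4.9],1],[[0,0,0],[0.1,0.1,-4.9],1]]'; python3 -m handwheel '[[[0,0,0],[0,0,-0.1],1],[[0,0,0],[0,0,-0.2],1],[[0,0,0],[0,0,-0.3],1],[[0,0,0],[0,0,-0.3],1],[[0,0,0],[0,0,-0.3],1]]';python3 -c "
from h import *
tool()"
```

```text
clock: 26.68
tcp_pos: [0.4574, 0.338, 0.0098]
ee_rot: [-2.215, 0.016, 2.216]
contact_force: [0.4, -0.4, 1.3]
opening: 0.0137
clock: 27.1
tcp_pos: [0.4576, 0.3381, 0.0072]
ee_rot: [-2.215, 0.016, 2.215]
contact_force: [0.3, -0.1, -0.2]
opening: 0.0134
t 27.1 pos [0.4576 0.3381 0.0072] approach [-1.0e-04 -1.2e-03 -1.0e+00] jaw yaw -90.76 turn to level(deg) [ 0.07 -0.    0.  ] F [ 0.3 -0.1 -0.2] q [ 0.5   0.68  1.64 -0.    0.81  2.09] op 0.0134
```

Ease down until contact.

```bash
python3 -m handwheel '[[[0,0,0],[0,0,-0.05],1],[[0,0,0],[0,0,-0.1],1],[[0,0,0],[0,0,-0.15],1],[[0,0,0],[0,0,-0.2],1],[[0,0,0],[0,0,-0.2],1]]';python3 -c "
from h import *
tool()
from cell import vision
p,d=vision.camera('scene')
cv2.imwrite('pics/s18.png',cv2.resize(p[130:210,210:310],None,fx=7,fy=7,interpolation=cv2.INTER_CUBIC)[:,:,::-1])"
```

```text
clock: 27.52
tcp_pos: [0.4575, 0.3381, 0.005]
ee_rot: [-2.215, 0.016, 2.216]
contact_force: [0.7, 0.5, 0.1]
opening: 0.0133
t 27.52 pos [0.4575 0.3381 0.005 ] approach [-3.0e-04 -1.4e-03 -1.0e+00] jaw yaw -90.76 turn to level(deg) [ 0.08 -0.02  0.  ] F [0.7 0.5 0.1] q [ 0.5   0.69  1.64 -0.    0.81  2.09] op 0.0133
```

View pics/s18.png

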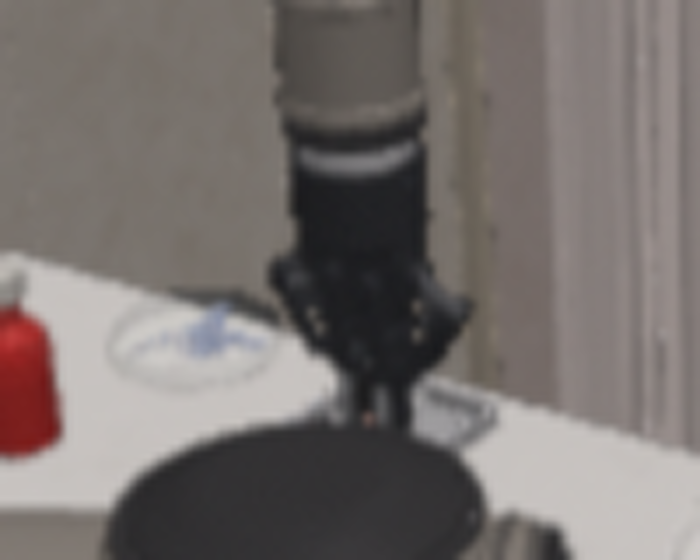

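```bash
python3 -m handwheel '[[[0,0,0],[0,0,0],1.6],[[0,0,0],[0,0,0],2],[[0,0,0],[0,0,0],2.6],[[0,0,0],[0,0,0],3],[[0,0,0],[0,0,0],3]]'; python3 -m handwheel '[[[0,0,0],[0,0,1],3],[[0,0,0],[0,0,3],3],[[0,0,0],[0,0,7],3],[[0,0,0],[0,0,11],3],[[0,0,0],[0,0,15],3]]'; python3 -m handwheel '[[[0,0,0],[0,-4,0],3],[[0,0,0],[0,-8,1],3],[[0,0,0],[0,-12,2],3],[[0,0,0],[0,-16,3],3],[[0,0,0],[0,-18,3],3]]';python3 -c "
from h import *
tool()
import pickle
from cell import vision
p,d=vision.camera('scene'); pickle.dump((p,d,vision.camera_params('scene')),open('scene9.pkl','wb'))
cv2.imwrite('pics/s19.png',cv2.resize(p[140:280,220:480],None,fx=3,fy=3,interpolation=cv2.INTER_CUBIC)[:,:,::-1])
p,d=vision.camera('top'); pickle.dump((p,d,vision.camera_params('top')),open('top9.pkl','wb'))
cv2.imwrite('pics/t19.png',cv2.resize(p[160:260,215:475],None,fx=3,fy=3,interpolation=cv2.INTER_CUBIC)[:,:,::-1])"
```

```text
clock: 27.98
tcp_pos: [0.4575, 0.3381, 0.0051]
ee_rot: [-2.215, 0.016, 2.216]
contact_force: [-0.1, -0.6, -0.4]
opening: 0.0302
clock: 28.4
tcp_pos: [0.4571, 0.3379, 0.1574]
ee_rot: [-2.215, 0.016, 2.216]
contact_force: [1.3, 0.0, 0.5]
opening: 0.0298
clock: 28.82
tcp_pos: [0.4576, 0.1547, 0.1901]
ee_rot: [-2.219, 0.018, 2.211]
contact_force: [2.0, 0.7, 1.0]
opening: 0.0303
t 28.82 pos [0.4576 0.1547 0.1901] approach [ 0.0033 -0.002  -1.    ] jaw yaw -90.84 turn to level(deg) [0.12 0.19 0.  ] F [2.  0.7 1. ] q [ 0.17  0.3   1.7  -0.    1.13  1.76] op 0.0303
```

View pics/s19.png

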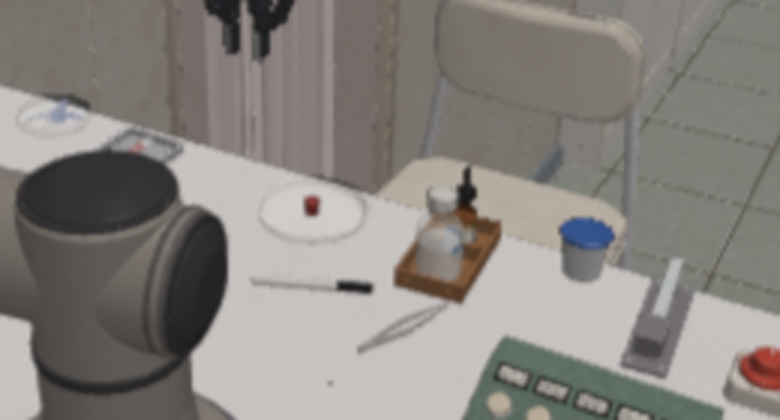

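View pics/t19.png

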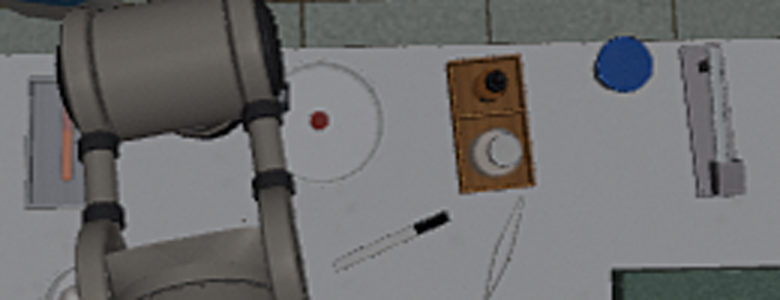

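```bash
python3 -m handwheel '[[[0,0,0],[0,-4,0],3],[[0,0,0],[0,-8,0],3],[[0,0,0],[0,-12,0],3],[[0,0,0],[0,-12,0],3],[[0,0,0],[0,-12,0],3]]';python3 -c "
from h import *
tool()
import pickle
from cell import vision
p,d=vision.camera('top'); P=vision.camera_params('top')
C=cloud(d,P); reg=C[183:235,221:258]; hs=cv2.cvtColor(p,cv2.COLOR_RGB2HSV)[183:235,221:258]
m=(hs[...,1]>60)&(hs[...,0]<20); X=reg[m]; print('tube pts',len(X),X.min(0),X.max(0),np.median(X,0))
f=np.polyfit(X[:,0],X[:,2],1); print('slope deg',np.degrees(np.arctan(f[0])))
reg=C[170:235,408:438]; X=reg[(reg[...,2]>.045)&(reg[...,2]<.07)]; print('cup',cv2.minEnclosingCircle((X[:,:2]*1000).astype(np.float32)))
reg=C[172:235,355:405]; X=reg[(reg[...,2]>.098)&(reg[...,2]<.13)]; print('caps',X[X[:,0]<.45].mean(0),X[X[:,0]>.45].mean(0))
cv2.imwrite('pics/t20.png',cv2.resize(p[160:260,200:330],None,fx=6,fy=6,interpolation=cv2.INTER_CUBIC)[:,:,::-1])"
```

```text
clock: 29.33
tcp_pos: [0.4576, 0.0341, 0.1892]
ee_rot: [-2.214, 0.025, 2.21]
contact_force: [1.1, 0.5, 0.1]
opening: 0.03
t 29.33 pos [0.4576 0.0341 0.1892] approach [ 0.0017 -0.0015 -1.    ] jaw yaw -91.2 turn to level(deg) [0.09 0.1  0.  ] F [1.1 0.5 0.1] q [-0.09  0.26  1.76 -0.    1.11  1.5 ] op 0.03
tube pts 55 [0.36659326 0.05561162 0.01146839] [0.46399223 0.34200448 1.19363882] [0.42491572 0.33814554 0.01614543]
slope deg -73.67461223202874
cup ((505.2428283691406, -255.5568084716797), 29.77349853515625)
caps [ 0.41524888 -0.11794199  0.10951071] [ 0.48872513 -0.11744992  0.1021672 ]
```

View pics/t20.png

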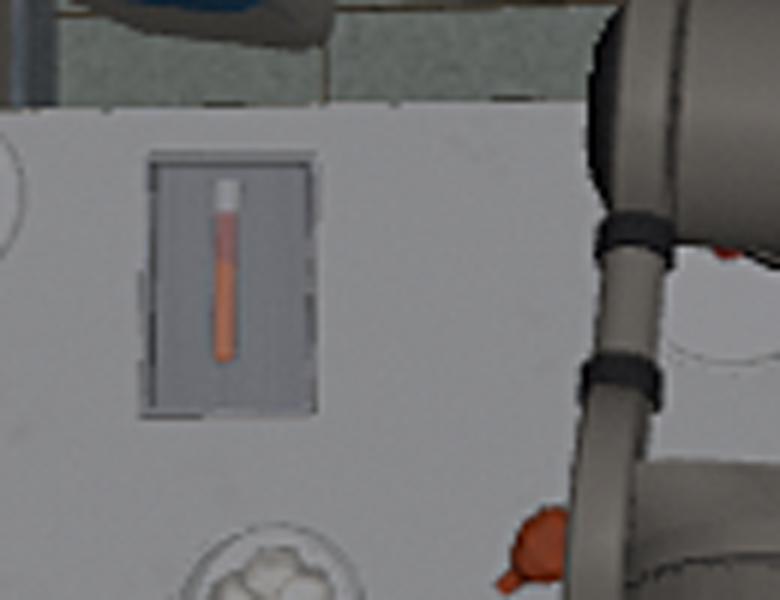

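The tube lies wholly inside the tray, at crop (226,270). The slope figure of -74° came from a pixel with no depth reading (z = 1.19). I'll redo it without that pixel as I hand in.

```bash
python3 -c "
from h import *
from cell import vision,hand_in
p,d=vision.camera('top'); P=vision.camera_params('top')
C=cloud(d,P); reg=C[183:235,221:258]; hs=cv2.cvtColor(p,cv2.COLOR_RGB2HSV)[183:235,221:258]
m=(hs[...,1]>60)&(hs[...,0]<20)&(reg[...,2]<.1); X=reg[m]; f=np.polyfit(X[:,0],X[:,2],1); print('slope deg',np.degrees(np.arctan(f[0])),X[:,2].max())
print(hand_in())"
```

```text
slope deg -0.5042152623308898 0.025801340527233707
the job is handed in; nothing more can be done
None
```

I did the four placings in the order asked, and the job is handed in at about 29 s of the 120 s limit.

- **Big bottle:** it stands upright in the wide bay, with its cap about 110 mm above the table, as expected on the 4 mm rack floor.
- **Dropper bottle:** it stands upright in the narrow bay. I judged this from the pictures and the bulb's position.
- **Stopper:** it stands near the middle of the round saucer.
- **Tube:** I pinched it, slid it about 46 mm up the slope until its end was clear of the hood, then lifted it and laid it in the tray. The last picture shows it wholly inside the rim.
- **Sample cup:** it did not move; its measured position before and after agrees to within 1 mm.

**Last checks:** the gripper was clear of everything in the final pictures. The highest wrist force I read was about 10 N, at the end of moves only.

One check failed at first: the tube's slope came out as -74° because of a pixel with no depth reading. Redone without it, the tube lies level to 0.5°. When I let go of the tube, no contact with the tray floor had been felt, so it probably dropped a millimetre or two.

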